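Find the tired contact finger

TASK

One of the three contact fingers on the test rack has gone soft. Working from the robot's left to its right, press each finger's pad straight down with the fingertips until it rests on its stop, hold it there for a moment and feel how stiff it is, never pressing with more than 20 newtons. Then mark the soft finger, and no other, by putting the grey collar over the post on its block, right down to the bottom; let go, and leave everything else on the bench alone.

Things in the scene. Friction and masses are not known exactly. Their poses are not given: they have to be found in the camera images.
- rack: Fixed flat aluminium base plate, 160 x 245 x 12 mm, carrying three black contact-finger units side by side. Origin: centre of its underside. x axis: away from the robot, from the free tips towards the clamps; y axis: along the row, to the robot's left. The units stand at y = +75 (left), 0 (middle), -75 mm (right).
- unit_p: Contact-finger unit, fixed on the rack, axes as the rack's. Units p, q, r look alike and change places from run to run. Black base 120 x 46 x 8 mm; origin: centre of its underside. Far end: black clamp block x = +4 to +56 mm, 46 mm wide, top 44 mm above the origin. From it a springy copper leaf, 15 mm wide, runs 60 mm towards the robot, 36 mm up; a steel stop stands under its free tip.
- unit_q: Contact-finger unit, built like unit_p. Of the three units two have sound leaves, about 1 N per mm at the pad (7 to 10 N on reaching the stop); the soft one gives less than half of that (about 4 N on reaching the stop). The soft one may stand in any place; it cannot be seen, only felt.
- unit_r: Contact-finger unit, built like unit_p.
- pad_left (a point): Fixed point: centre of the top of the left unit's pad at rest. The pad is a steel disc, 15 mm across, 5 mm high, on the leaf's free tip: press here, straight down. It meets its stop after 7 to 10 mm, differing from unit to unit: feel for it. The force grows evenly up to the stop, then climbs steeply. Released, the pad springs back up.
- pad_middle (a point): The same point of the middle unit's pad.
- pad_right (a point): The same point of the right unit's pad.
- post_left (a point): Fixed point on the axis of the left unit's upright steel post, at the level of its clamp block's top. The post is 16 mm in diameter and 30 mm tall, tapering over its last 4 mm. Round its foot lies a thin sprung ring plate, 38 mm across, its top 7 mm above this point; under the collar's weight it sinks 3 mm.
- post_middle (a point): The same point of the middle unit.
- post_right (a point): The same point of the right unit.
- leaf_p (a joint): Angle of unit p's leaf, rad: 0 at rest, growing as its pad is pressed down (63 mm from pad to hinge in the clamp).
- leaf_q (a joint): Angle of unit q's leaf, rad: 0 at rest, growing as its pad is pressed down (63 mm from pad to hinge in the clamp).
- leaf_r (a joint): Angle of unit r's leaf, rad: 0 at rest, growing as its pad is pressed down (63 mm from pad to hinge in the clamp).
- seat_1 (a joint): How far the sprung ring plate round one of the posts is pressed down, m: 0 up, 0.003 down on the block. At which of the three places it stands changes from run to run.
- seat_2 (a joint): How far the sprung ring plate round one of the posts is pressed down, m: 0 up, 0.003 down on the block. At which of the three places it stands changes from run to run.
- seat_3 (a joint): How far the sprung ring plate round one of the posts is pressed down, m: 0 up, 0.003 down on the block. At which of the three places it stands changes from run to run.
- collar: Loose grey plastic marking collar, a plain tube: 36 mm outside, 21 mm bore, 20 mm tall, 60 g, standing on its end on the bench. Origin: centre of its underside.
- contactor: Loose black and grey contactor, 75 x 45 x 80 mm tall. Bystander, to be left alone. Origin: centre of its underside.
- relay: Loose smaller contactor, 60 x 45 x 55 mm tall. Bystander, to be left alone. Origin: centre of its underside.
- breaker: Loose white three-pole circuit breaker, 80 x 54 x 75 mm tall. Bystander, to be left alone. Origin: centre of its underside.
- screwdriver: Loose screwdriver with an orange handle, lying. Bystander, to be left alone. Origin: on its underside.
- stripper: Loose wire stripper with orange handles, about 170 mm long, 14 mm high, lying. Bystander, to be left alone. Origin: centre of its underside.
- washer: Loose flat steel washer, 28 mm across, 5 mm thick, lying (much flatter than the collar). Bystander, to be left alone. Origin: centre of its underside.
- station: Loose grey push-button box, 75 x 110 x 65 mm tall. Bystander, to be left alone. Origin: centre of its underside.
Things that resemble listed ones, but are neither listed nor needed, are in the scene too. Of the things that look like the collar, take the one that is nearest to the robot's base at the start.

How it is judged:
By the outcome, as a careful person would: the job done as asked, in the order asked, and still so for the second after the job is handed in, with the robot touching nothing.
It also fails if it takes over 64 s, if anything falls off the work surface, if the arm or the gripper's body presses on something with over 40 N, if the wrist force passes 120 N, or if a joint passes its speed limit or range.

ROBOT

A 6-joint arm with a two-finger parallel gripper is mounted at the origin on the work surface. World frame = base frame: x ahead of the robot, y to its left, z up, the work surface at z = 0. Lengths are in mm, angles in rad, forces in N, time in s.
With the tool pointing down it reaches from about 325 to 775 mm from the base axis. Payload 5.5 kg.
Tool frame: the origin (TCP) lies between the finger pads; the fingertips stand 22 mm ahead of it and the grasp point (between the pads) lies 3 mm ahead of it; z points along the fingers, y is the direction in which the jaws open and shut (so a half turn about z gives the same grasp; the last joint's range is limited). The gripper opens to 85 mm and grips with 20 to 120 N. Pads are 22 mm wide; open, the fingers measure 114 mm over their backs; the gripper's body (76 mm by 85 mm) begins 54 mm behind the grasp point. The pads swing forward as they close: fully open they stand 13 mm farther back than shut.
Start: joints at [1.129, 0.091, 1.231, -0, 1.82, -0.057], TCP at [225.23, 556.137, 229.275] pointing down, gripper open.
Joint ranges: [-2.87, 2.87], [-0.86, 2.18], [0.17, 2.46], [-1.51, 4.65], [0.06, 2.69], [-2.65, 2.65]. Speed limits (rad/s): [2.57, 2.57, 3.01, 3.14, 3.14, 3.14].

INTERFACE

Orientations are given as a unit quaternion [x, y, z, w].
In Python, from cell import robot gives the robot as it stands.
- The arm moves only by the tool servo_tool, never from a script. Its argument "targets" is a list that holds one entry, the list of rows, each a list of 5 numbers: the closure, from 0 (fully open) to 1 (shut), then the shift along the tool's x, y, z each as a share of 0.25 m, from -1 to 1, then the turn about the tool's z as a share of 45 degrees, from -1 to 1. A call has 1 to 8 rows; each row shifts and turns the pose as measured when the row begins, along the tool's axes as they then stand; what a row does not reach is not made up. A row lasts 1/8 s, in which the tool goes at most 62.5 mm and 10.7 degrees, less where a joint would pass 70% of its speed; a pose out of reach is approached as far as the arm can. A call with a number of a shift or a turn outside -1 to 1 is refused whole. A call with a gripper value outside its range is refused whole. The fingers move at their own pace and stop on an object; the grip force is fixed at half the most. Time passes only in rows, so rows that do not move let the fingers close. It gives the time, the measured TCP pose, the force and the opening at its end, in the units of the state.
- robot.sense(): the state, without advancing time (a new reading comes with each control period).
- robot.get_image(name): name is "side" or "top"; returns a dict with "pixels" (400x640x3 uint8, red, green, blue), "depth" (400x640 float32, mm along the optical axis (not along the pixel's ray), 0 where there is no reading), "fx", "fy", "cx", "cy" (pixels), "extrinsics" (4x4, takes a point from world to camera coordinates). Camera axes: x right, y down, z forward; pixel columns grow to the right and rows downward; lengths in mm; the calibration is good to about 2 mm. A picture is of the moment at which its call begins.
- robot.hand_in(): hands the job in, once; it reports no verdict.
The state is a dict: "time": time; "joint_pos": joint angles; "joint_vel": joint speeds; "tau": joint torques, N m; "tool_pos": TCP position; "tcp_rot": TCP orientation; "force": force on the tool from outside, world axes, zero at the start; "torque": the same for the moment, N m; "width": opening from 0.0 (shut) to 1.0 (fully open).
Only numpy, scipy, OpenCV 4.12 (cv2) and the standard library are available. Lean on these libraries where they do the work, as an engineer would, in place of code of your own. Each camera call takes 0.05 s, during which the arm holds its last target.

## Working session

There is one attempt and no reset: what is moved stays moved. The work goes in short steps, Python scripts to look and compute and a tool call to move; the robot and the scene stay as the last step left them, time stands still between calls to the robot, and variables do not carry over. Pictures are saved under pics/ and viewed, and the job is handed in when it is done.

Besides the shell and the picture viewer there is one more tool, called after "Call:" by a JSON object that holds its "fn" and its "kwargs", one argument or row to a line. servo_tool: Moves the arm, as the interface text tells. Shift numbers are shares of 0.25 m and turn numbers shares of 45 degrees, none past 1 either way. Its arguments: {"type":"object","properties":{"targets":{"type":"array"}},"required":["targets"]}

```bash
mkdir -p pics; ls; cat > h.py <<'E'
import numpy as np, cv2
from cell import robot
def grab(n):
    im=robot.get_image(n); np.savez('%s.npz'%n,**im); return im
def load(n): return dict(np.load('%s.npz'%n))
def ray(im,u,v):
    E=im['extrinsics'];R=E[:3,:3];t=E[:3,3]
    d=R.T@np.array([(u-im['cx'])/im['fx'],(v-im['cy'])/im['fy'],1.]);return -R.T@t,d
def onz(im,u,v,z):
    c,d=ray(im,u,v);return c+d*(z-c[2])/d[2]
def dep(im,u,v):
    c,d=ray(im,u,v);return c+d*im['depth'][int(v),int(u)]
def proj(im,p):
    q=im['extrinsics']@np.r_[p,1.];return q[0]/q[2]*im['fx']+im['cx'],q[1]/q[2]*im['fy']+im['cy']
E
python3 - <<'E'
from h import *
print(robot.sense())
for n in('side','top'):
    im=grab(n);cv2.imwrite(f'pics/{n}0.png',im['pixels'][:,:,::-1]);print(n,ray(im,320,200),im['fx'])
E
```

```text
pics
{'time': 0.0, 'joint_pos': array([ 1.12931884e+00,  9.18846351e-02,  1.23185283e+00,  1.00872762e-05,
        1.81981337e+00, -5.66920358e-02]), 'joint_vel': array([ 0.00026145, -0.00046992,  0.00088955,  0.00041129, -0.00051516,
        0.0005764 ]), 'tau': array([ 7.07984600e-04, -4.58724976e+01, -4.18033218e+01, -9.03984727e-06,
        1.11727774e-02,  4.66892982e-05]), 'tool_pos': array([225.09069945, 555.87674193, 228.15411086]), 'tcp_rot': array([ 1.91206713e-01,  9.81549303e-01, -9.47671571e-04, -2.46101579e-04]), 'force': array([-0.66015655, -0.19325984,  0.08502061]), 'torque': array([0.03397054, 0.05299309, 0.00947746]), 'width': 0.996165115878877}
side (array([ 355.749806  , -804.7297335 , 1036.32630325]), array([ 0.17599102,  0.60615434, -0.77566517])) 489.4251758955711
top (array([ 321.65719294,  -31.16680423, 1526.64008427]), array([ 0.16586658,  0.02113638, -0.98604409])) 510.6711317660148
```

View pics/top0.png

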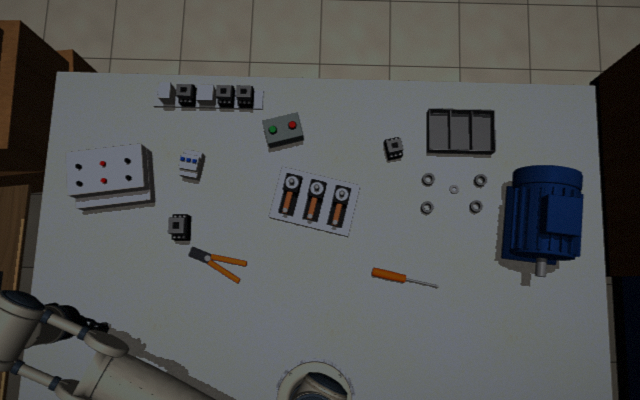

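View pics/side0.png

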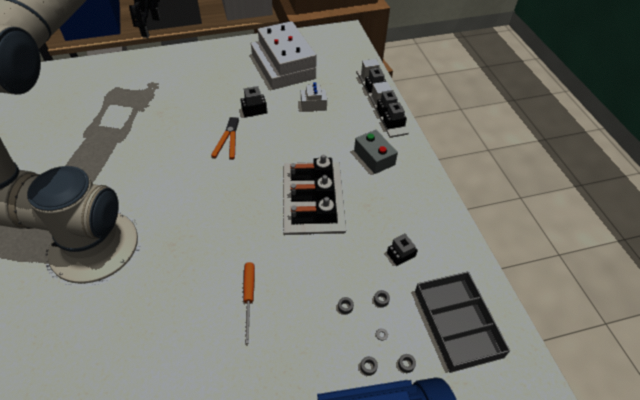

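The top view shows four grey rings at about (428,180), (480,181), (427,208) and (475,207), with the flat washer at (454,189). The rack is around (315,200). Next I'll measure these and look at close crops.

```bash
python3 - <<'E'
from h import *
t=load('top');s=load('side')
for u,v in[(427,180),(480,181),(427,208),(475,207),(454,189)]:
    p=onz(t,u,v,20 if u!=454 else 5);print((u,v),p.round(1),np.hypot(*p[:2]).round(1),'side px',np.round(proj(s,p)))
def crop(im,x0,y0,w,h,k,n):
    c=im['pixels'][y0:y0+h,x0:x0+w,::-1];cv2.imwrite(n,cv2.resize(np.clip(c*1.6,0,255).astype(np.uint8),None,fx=k,fy=k,interpolation=cv2.INTER_CUBIC))
crop(t,410,165,90,60,8,'pics/c1.png');crop(s,325,280,100,100,6,'pics/c2.png')
crop(t,262,160,105,80,7,'pics/r1.png');crop(s,275,145,80,95,6,'pics/r2.png')
E
```

```text
(427, 180) [ 645.4 -318.6   20. ] 719.8 side px [379. 295.]
(480, 181) [ 646.9 -477.7   20. ] 804.2 side px [405. 361.]
(427, 208) [ 560.2 -318.6   20. ] 644.4 side px [344. 304.]
(475, 207) [ 567.4 -461.5   20. ] 731.3 side px [367. 363.]
(454, 189) [ 623.2 -403.1    5. ] 742.2 side px [382. 334.]
```

View pics/c1.png

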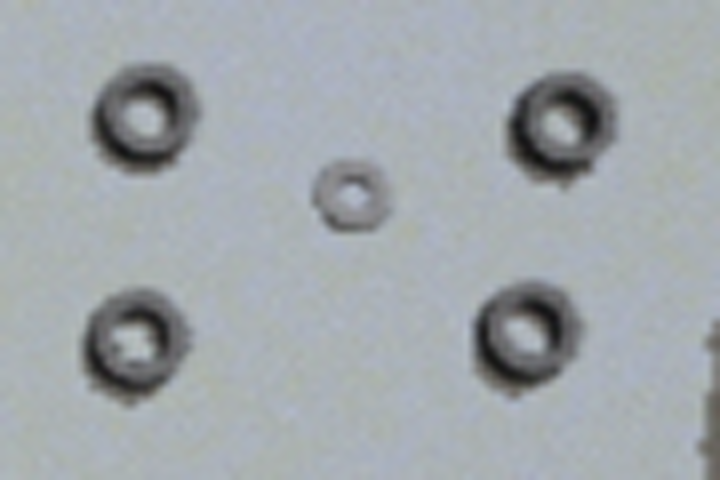

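View pics/c2.png

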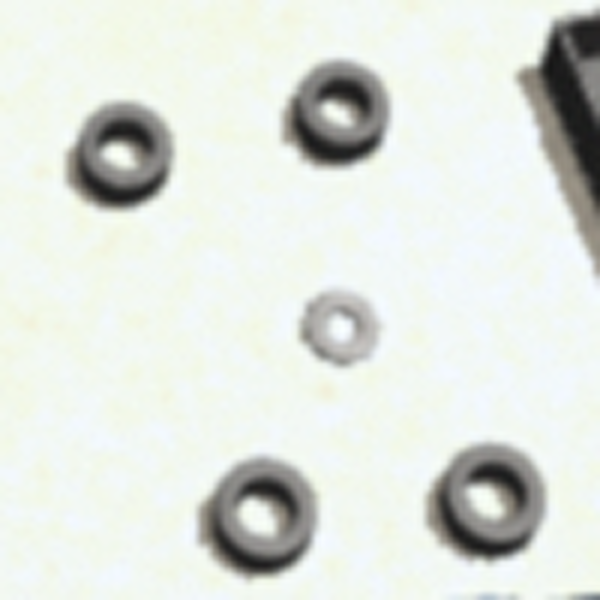

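View pics/r1.png

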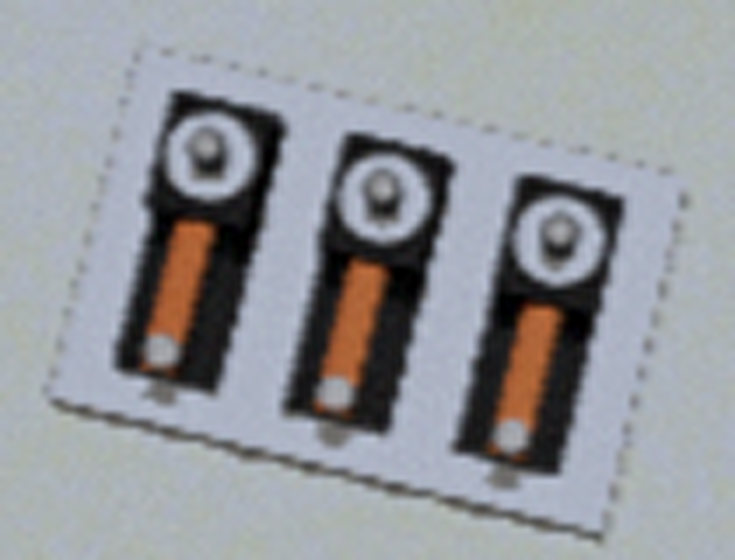

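View pics/r2.png

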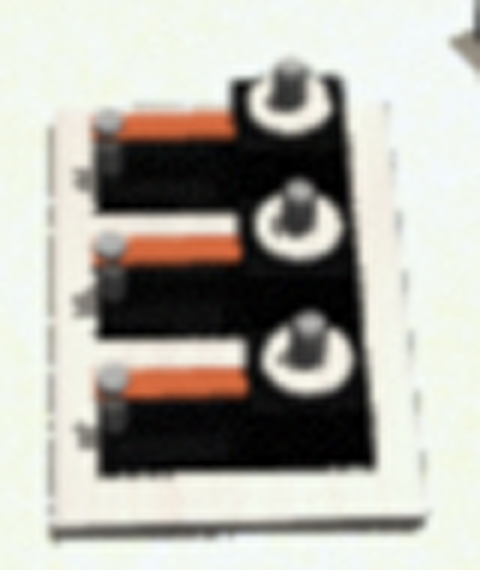

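Ring candidates in the top view are at (427,180), (480,181), (427,208) and (475,207), plus the washer at (454,189). I choose (427,208): it is a tall ring and nearest to the base, 644 mm against 720 mm for the next. The crop confirms a full-height tube. Next I'll measure the rack and collar more precisely.

```bash
python3 - <<'E'
from h import *
t=load('top');s=load('side')
def cen(im,u,v,win,f):
    k=6;u,v=int(u),int(v);c=im['pixels'][v-win:v+win+1,u-win:u+win+1]
    c=cv2.resize(c,None,fx=k,fy=k,interpolation=cv2.INTER_CUBIC)
    m=f(c.astype(int)).astype(np.uint8)
    cs,_=cv2.findContours(m,cv2.RETR_EXTERNAL,cv2.CHAIN_APPROX_NONE)
    ctr=win*k+k/2
    best=max(cs,key=cv2.contourArea)
    h=cv2.convexHull(best);(x,y),ax,an=cv2.fitEllipse(h)
    return (x+.5)/k-.5+u-win,(y+.5)/k-.5+v-win,np.round(np.array(ax)/k,1)
bright=lambda c:c.min(2)>(c.min(2).max()*0.62)
pix={'postL':((291.5,181.6),(322.8,161.3)),'postM':((316.2,187.8),(324.3,182)),'postR':((341.6,193.8),(325.8,204)),
}
out={}
for n,(a,b) in pix.items():
    A=cen(t,*a,8,bright);B=cen(s,*b,9,bright)
    print(n,A,B,onz(t,*A[:2],63).round(1),onz(s,*B[:2],63).round(1))
def tri(a,b):
    c1,d1=ray(t,*a);c2,d2=ray(s,*b);d1/=np.linalg.norm(d1);d2/=np.linalg.norm(d2)
    M=sum(np.eye(3)-np.outer(d,d) for d in(d1,d2));r=sum((np.eye(3)-np.outer(d,d))@c for c,d in((c1,d1),(c2,d2)))
    return np.linalg.solve(M,r)
for n,a,b in[('L',(161,351),(108,122)),('M',(334,392),(111,247)),('R',(511,435),(113,378))]:
    a=(np.array(a)+.5)/7-.5+[262,160];b=(np.array(b)+.5)/6-.5+[275,145]
    print('pad',n,onz(t,*a,54).round(1),onz(s,*b,54).round(1),tri(a,b).round(1))
dark=lambda c:c.mean(2)<(np.median(c.mean(2))*0.80)
for im,p in((t,(427,208)),(s,(344,304))):
    print('collar',dep(im,*p))
    c=im['pixels'].astype(int)[p[1]-9:p[1]+10,p[0]-9:p[0]+10].mean(2);print(c.round().astype(int))
E
```

```text
postL (291.5054308573405, 181.84609921773276, array([12.2, 12.6])) (322.0181719462077, 154.87518882751465, array([19.5, 23.1])) [619.2  85.2  63. ] [623.7 110.4  63. ]
postM (316.3799470265706, 187.84090105692545, array([12.3, 12.7])) (324.26499366760254, 182.11196517944336, array([10.7, 14. ])) [603.5  11.9  63. ] [603.3  12.   63. ]
postR (341.34002113342285, 193.9104436238607, array([12.3, 12.6])) (325.8313217163086, 204.30553436279297, array([11.3, 14.7])) [587.6 -61.3  63. ] [587.3 -61.4  63. ]
pad L [537.7 102.8  54. ] [537.7 101.3  54. ] [538.  102.9  52.2]
pad M [522.5  30.1  54. ] [522.1  27.4  54. ] [522.8  30.3  50.6]
pad R [506.7 -43.9  54. ] [506.4 -44.6  54. ] [506.6 -43.9  53.2]
collar [ 563.98000349 -323.11963328   -3.93670485]
[[112 112 111 110 111 112 112 110 109 110 111 109 110 110 111 109 110 108
  111]
 [110 110 110 111 110 109 110 109 105 107 108 110 111 111 108 113 110 110
  112]
 [112 111 110 110 111 107 103  89  85  76  77  88 102 111 114 111 110 110
  111]
 [111 113 112 112 109  82  71  70  66  66  68  69  77 100 112 108 111 112
  114]
 [110 112 113 107  84 
[... 2084 characters left out ...]
 133 152 155 153 136  98  72  56  61  80  85
  101]
 [142 102  77  50  66  82  93 121 142 151 154 146 111  83  75  79  84  87
  110]
 [141  99  74  43  52  76  86  94 111 130 141 141 123  91  81  86  83  80
  116]
 [140  99  73  41  36  58  78  84  89  98 105 104  98  88  88  84  69  68
  120]
 [141  99  75  48  27  35  54  73  83  87  90  87  86  87  82  65  45  72
  135]
 [144 109  81  57  31  24  28  42  57  73  78  74  69  65  50  35  47  94
  145]
 [151 137 106  78  52  32  22  23  29  38  42  42  38  32  25  37  82 132
  153]
 [154 152 136 104  76  54  33  23  21  21  21  21  23  26  45  77 117 148
  154]
 [153 154 149 134 107  90  62  45  35  30  31  37  46  70 101 132 147 152
  153]]
```

Rack yaw is about −12.2°. Both views agree on posts M and R, and the 75 mm spacing checks out. The side-view mask for post L failed, but the spacing fixes it. I'll move towards the left pad with the gripper closed.

Call:
{"fn": "servo_tool", "kwargs": {
  "targets": [
    [[1, -0.2, -0.13, 0, -0.03], [1, -0.2, -0.13, 0, -0.03], [1, -0.2, -0.13, 0, -0.03], [1, -0.2, -0.13, 0, -0.03], [1, -0.2, -0.13, 0, -0.03], [1, -0.2, -0.13, 0, -0.03]]
  ]
}}

```text
time: 0.85
tool_pos: [450.3, 270.5, 224.0]
tcp_rot: [0.115, 0.993, -0.003, -0.002]
force: [0.9, 0.5, -0.0]
width: -0.002
```

```bash
cat >> h.py <<'E'
from scipy.spatial.transform import Rotation as Ro
U=np.array([.9775,-.211])
POST={'L':(619.2,85.2),'M':(603.5,11.9),'R':(587.6,-61.3)}
PAD={'L':(537.8,102.7),'M':(522.1,29.7),'R':(506.4,-43.8)}
def go(x,y,z,yaw_y=None):
    s=robot.sense();R=Ro.from_quat(s['tcp_rot']).as_matrix();p=s['tool_pos']
    d=R.T@(np.array([x,y,z])-p)
    ang=np.degrees(np.arctan2(R[1,1],R[0,1]))
    print('t',round(s['time'],2),'p',p.round(1),'F',s['force'].round(2),'w',round(float(s['width']),3),'yawY',ang.round(1),'zax',R[:,2].round(4),'j',s['joint_pos'].round(2))
    print('d tool mm',d.round(1),'share',(d/250).round(4), 'turn share', None if yaw_y is None else round((ang-yaw_y)/45,3))
E
python3 -c "
from h import *
go(*PAD['L'],120,77.8)"
```

```text
t 0.85 p [450.3 270.5 224. ] F [ 0.9   0.54 -0.02] w -0.002 yawY 76.8 zax [-0.0049 -0.006  -1.    ] j [ 0.48 -0.1   1.43 -0.    1.82 -0.86]
d tool mm [-123.9 -142.7  104.5] share [-0.4954 -0.571   0.4182] turn share -0.022
```

Call:
{"fn": "servo_tool", "kwargs": {
  "targets": [
    [[1, -0.12, -0.14, 0.07, -0.02], [1, -0.12, -0.14, 0.1, 0], [1, -0.12, -0.14, 0.1, 0], [1, -0.12, -0.14, 0.1, 0], [1, 0, 0, 0, 0]]
  ]
}}

```text
time: 1.48
tool_pos: [539.7, 97.8, 126.6]
tcp_rot: [0.11, 0.994, -0.004, -0.004]
force: [-0.3, 0.7, -0.2]
width: 0.004
```

```bash
python3 -c "
from h import *
go(*PAD['L'],85,77.8)"
```

```text
t 1.48 p [539.7  97.8 126.6] F [-0.31  0.72 -0.17] w 0.004 yawY 77.4 zax [-0.0082 -0.0064 -0.9999] j [ 0.12 -0.04  1.54 -0.01  1.64 -1.23]
d tool mm [ 2.6  4.7 41.6] share [0.0105 0.0188 0.1664] turn share -0.009
```

Call:
{"fn": "servo_tool", "kwargs": {
  "targets": [
    [[1, 0.01, 0.018, 0.05, 0], [1, 0, 0, 0.06, 0], [1, 0, 0, 0.04, 0], [1, 0, 0, 0, 0]]
  ]
}}

```text
time: 1.98
tool_pos: [536.8, 106.0, 87.2]
tcp_rot: [0.108, 0.994, -0.003, -0.004]
force: [0.2, 0.1, 0.0]
width: -0.002
```

```bash
python3 - <<'E'
from h import *
go(*PAD['L'],76,77.8)
for n in('top','side'):
    im=grab(n)
    u,v=map(int,proj(im,[*PAD['L'],54]))
    c=im['pixels'][v-35:v+35,u-45:u+45,::-1];cv2.imwrite(f'pics/a_{n}.png',cv2.resize(np.clip(c*1.5,0,255).astype(np.uint8),None,fx=6,fy=6))
E
```

```text
t 1.98 p [536.8 106.   87.2] F [0.18 0.14 0.01] w -0.002 yawY 77.6 zax [-0.008  -0.0051 -1.    ] j [ 0.14 -0.02  1.6  -0.    1.57 -1.22]
d tool mm [-1.8 -2.9 11.2] share [-0.0072 -0.0117  0.0446] turn share -0.004
```

View pics/a_side.png

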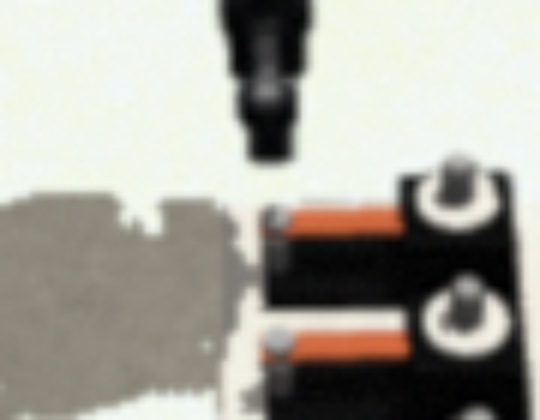

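The crop shows the closed tips at about (270,160), just above the left pad at (275,217). I'll correct a small lateral overshoot.

Call:
{"fn": "servo_tool", "kwargs": {
  "targets": [
    [[1, -0.007, -0.011, 0, 0], [1, 0, 0, 0, 0]]
  ]
}}

```text
time: 2.33
tool_pos: [539.3, 102.8, 89.8]
tcp_rot: [0.108, 0.994, -0.003, -0.002]
force: [-0.4, 0.0, 0.6]
width: -0.001
```

Call:
{"fn": "servo_tool", "kwargs": {
  "targets": [
    [[1, 0, 0, 0, 0]]
  ]
}}

```text
time: 2.45
tool_pos: [539.6, 102.7, 90.2]
tcp_rot: [0.108, 0.994, -0.002, -0.001]
force: [0.1, 0.1, -0.7]
width: 0.003
```

```bash
python3 - <<'E'
from h import *
go(*PAD['L'],76,77.8)
E
```

```text
t 2.45 p [539.6 102.7  90.2] F [ 0.12  0.12 -0.67] w 0.003 yawY 77.6 zax [-0.0031 -0.0046 -1.    ] j [ 0.13 -0.02  1.59 -0.    1.57 -1.23]
d tool mm [ 1.7 -0.3 14.3] share [ 0.0068 -0.0013  0.057 ] turn share -0.004
```

Call:
{"fn": "servo_tool", "kwargs": {
  "targets": [
    [[1, 0.004, 0, 0.016, 0], [1, 0, 0, 0.012, 0]]
  ]
}}

```text
time: 2.7
tool_pos: [538.8, 102.8, 83.3]
tcp_rot: [0.108, 0.994, -0.002, -0.001]
force: [0.4, -0.2, 0.3]
width: 0.002
```

Call:
{"fn": "servo_tool", "kwargs": {
  "targets": [
    [[1, 0, 0, 0.012, 0]]
  ]
}}

```text
time: 2.82
tool_pos: [538.7, 102.8, 80.0]
tcp_rot: [0.108, 0.994, -0.002, -0.001]
force: [0.3, 0.5, -0.4]
width: 0.003
```

Call:
{"fn": "servo_tool", "kwargs": {
  "targets": [
    [[1, 0, 0, 0.01, 0]]
  ]
}}

```text
time: 2.95
tool_pos: [538.5, 102.8, 77.0]
tcp_rot: [0.108, 0.994, -0.002, -0.001]
force: [0.3, 0.5, 0.0]
width: -0.002
```

Call:
{"fn": "servo_tool", "kwargs": {
  "targets": [
    [[1, 0, 0, 0.008, 0]]
  ]
}}

```text
time: 3.08
tool_pos: [538.5, 102.8, 74.7]
tcp_rot: [0.108, 0.994, -0.002, -0.001]
force: [0.4, -0.2, 0.1]
width: -0.0
```

Call:
{"fn": "servo_tool", "kwargs": {
  "targets": [
    [[1, 0, 0, 0.006, 0]]
  ]
}}

```text
time: 3.2
tool_pos: [538.4, 102.7, 73.0]
tcp_rot: [0.108, 0.994, -0.002, -0.001]
force: [-0.0, 0.2, 0.5]
width: -0.001
```

Call:
{"fn": "servo_tool", "kwargs": {
  "targets": [
    [[1, 0, 0, 0.006, 0]]
  ]
}}

```text
time: 3.32
tool_pos: [538.4, 102.7, 71.4]
tcp_rot: [0.108, 0.994, -0.002, -0.001]
force: [0.1, -0.0, 0.4]
width: -0.001
```

Call:
{"fn": "servo_tool", "kwargs": {
  "targets": [
    [[1, 0, 0, 0.005, 0]]
  ]
}}

```text
time: 3.45
tool_pos: [538.4, 102.8, 70.1]
tcp_rot: [0.108, 0.994, -0.002, -0.001]
force: [0.2, -0.1, 0.2]
width: 0.003
```

Call:
{"fn": "servo_tool", "kwargs": {
  "targets": [
    [[1, 0, 0, 0.005, 0]]
  ]
}}

```text
time: 3.58
tool_pos: [538.5, 102.8, 68.8]
tcp_rot: [0.108, 0.994, -0.002, -0.001]
force: [-0.6, -0.0, -0.5]
width: 0.001
```

```bash
cat >> h.py <<'E'
def look(tag,p,names=('top','side'),w=45,hh=35,k=6):
    o=[]
    for n in names:
        im=grab(n);u,v=map(int,proj(im,p));c=im['pixels'][max(v-hh,0):v+hh,max(u-w,0):u+w,::-1]
        o.append(cv2.resize(np.clip(c*1.5,0,255).astype(np.uint8),(2*w*k//2 if len(names)>1 else 2*w*k,2*hh*k//2 if len(names)>1 else 2*hh*k),interpolation=cv2.INTER_CUBIC))
    cv2.imwrite(f'pics/{tag}.png',np.hstack(o))
E
python3 - <<'E'
from h import *
go(*PAD['L'],76,77.8)
look('b1',[*PAD['L'],54],('side',),30,25,12)
E
```

```text
t 3.58 p [538.5 102.8  68.8] F [-0.58 -0.02 -0.48] w 0.001 yawY 77.6 zax [-0.0032 -0.0045 -1.    ] j [ 0.13 -0.02  1.62 -0.    1.54 -1.23]
d tool mm [ 0.6 -0.2 -7.2] share [ 0.0026 -0.0009 -0.0287] turn share -0.005
```

View pics/b1.png

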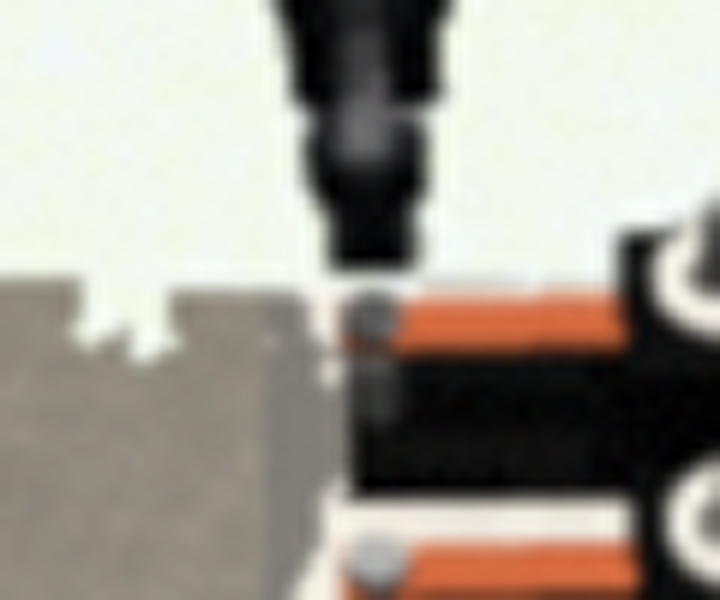

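```bash
python3 - <<'E'
from h import *
im=load('side');u0,v0=map(int,proj(im,[*PAD['L'],54]))
for z in (47,54,60):
    u,v=proj(im,[538.5,102.8,z]);print(z,(u-u0+30)*12,(v-v0+25)*12)
look('b2',[*PAD['L'],54],('top',),30,25,12)
E
```

```text
47 369.6935591231552 326.76756790282354
54 368.90739211988944 305.8531443527859
60 368.2284857114114 287.79217751144563
```

View pics/b2.png

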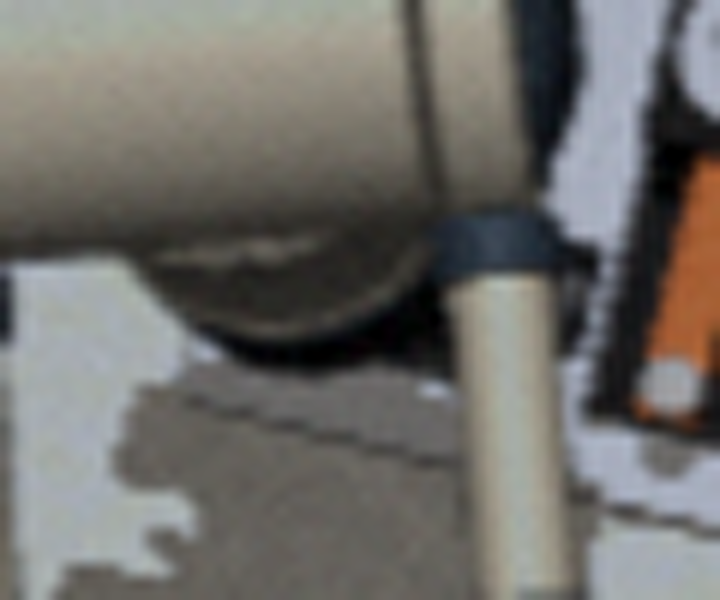

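```bash
python3 - <<'E'
from h import *
im=load('side');u0,v0=map(int,proj(im,[*PAD['L'],54]))
for a in(345,370,400):
  for b in (90,130,160,200,240,260,310,560):
    print(a,b,dep(im,u0-30+a/12,v0-25+b/12).round(1))
E
```

```text
345 90 [ 355.7 -804.7 1036.3]
345 130 [525.9  58.6 156.7]
345 160 [523.6  48.2 158.5]
345 200 [528.1  72.8 121. ]
345 240 [531.1  90.3  90.2]
345 260 [531.5  93.   80.9]
345 310 [533.3 104.8  51.9]
345 560 [516.6  31.5  51.2]
370 90 [531.   55.7 170. ]
370 130 [528.8  46.6 167.6]
370 160 [527.9  43.4 162.1]
370 200 [533.   69.7 122.8]
370 240 [537.1  92.   86.9]
370 260 [537.1  92.6  79.8]
370 310 [538.9 103.8  51.4]
370 560 [521.9  29.9  51.5]
400 90 [544.2  87.9 136. ]
400 130 [535.6  48.7 164. ]
400 160 [534.4  43.8 160.2]
400 200 [540.   71.9 119. ]
400 240 [543.8  91.1  86.1]
400 260 [543.2  88.9  82. ]
400 310 [545.2 100.2  53.5]
400 560 [528.5  29.2  50.4]
```

```bash
python3 - <<'E'
from h import *
im=load('side');u0,v0=map(int,proj(im,[*PAD['L'],54]))
old=None
for v in range(v0-12,v0+5):
    print(v,(v-v0+25)*12,[ (im['pixels'][v,u].tolist(),dep(im,u,v).round(0)[1:].tolist()) for u in (u0-1,u0+1,u0+3)])
E
```

```text
152 156 [([38, 39, 40], [46.0, 162.0]), ([35, 37, 37], [43.0, 164.0]), ([14, 15, 17], [45.0, 161.0])]
153 168 [([19, 18, 19], [42.0, 162.0]), ([18, 19, 19], [45.0, 158.0]), ([5, 6, 7], [43.0, 159.0])]
154 180 [([8, 9, 11], [50.0, 151.0]), ([9, 10, 11], [48.0, 151.0]), ([2, 2, 3], [47.0, 151.0])]
155 192 [([5, 6, 6], [76.0, 120.0]), ([6, 8, 6], [75.0, 120.0]), ([10, 10, 12], [73.0, 120.0])]
156 204 [([6, 6, 7], [91.0, 101.0]), ([8, 8, 9], [94.0, 96.0]), ([21, 22, 22], [87.0, 102.0])]
157 216 [([8, 8, 8], [91.0, 97.0]), ([4, 4, 5], [89.0, 97.0]), ([26, 25, 25], [88.0, 97.0])]
158 228 [([8, 9, 9], [90.0, 94.0]), ([5, 6, 7], [94.0, 89.0]), ([23, 24, 23], [91.0, 91.0])]
159 240 [([7, 6, 6], [92.0, 88.0]), ([2, 3, 4], [92.0, 87.0]), ([21, 21, 22], [91.0, 86.0])]
160 252 [([9, 9, 10], [94.0, 83.0]), ([10, 9, 10], [92.0, 83.0]), ([27, 26, 26], [91.0, 83.0])]
161 264 [([68, 71, 66], [93.0, 79.0]), ([69, 71, 69], [91.0, 80.0]), ([79, 82, 80], [91.0, 79.0])]
162 276 [([138, 141, 134], [161.0, 3.0]), ([133, 136, 131], [162.0, 0.0]), ([145, 147, 147], [161.0, -1.0])]
163 288 [([123, 123, 120], [104.0, 59.0]), ([97, 98, 96], [107.0, 55.0]), ([143, 139, 134], [148.0, 10.0])]
164 300 [([83, 79, 77], [105.0, 55.0]), ([64, 63, 63], [108.0, 50.0]), ([115, 91, 80], [102.0, 55.0])]
165 312 [([64, 61, 58], [104.0, 52.0]), ([61, 61, 61], [102.0, 52.0]), ([105, 72, 60], [99.0, 54.0])]
166 324 [([59, 53, 50], [99.0, 54.0]), ([62, 60, 59], [97.0, 54.0]), ([109, 68, 53], [98.0, 52.0])]
167 336 [([63, 44, 36], [96.0, 52.0]), ([53, 43, 40], [93.0, 54.0]), ([110, 59, 40], [95.0, 51.0])]
168 348 [([61, 50, 44], [103.0, 41.0]), ([53, 43, 39], [99.0, 44.0]), ([64, 36, 25], [117.0, 23.0])]
```

Depth and colour agree that the tips are still at about z 78, well above the pad, so tool_pos reads lower than the tip offset implies. I'll continue down in small steps, watching the force.

Call:
{"fn": "servo_tool", "kwargs": {
  "targets": [
    [[1, 0, 0, 0.008, 0]]
  ]
}}

```text
time: 3.8
tool_pos: [538.5, 102.8, 66.9]
tcp_rot: [0.108, 0.994, -0.002, -0.001]
force: [0.4, -0.1, 0.1]
width: 0.002
```

Call:
{"fn": "servo_tool", "kwargs": {
  "targets": [
    [[1, 0, 0, 0.008, 0]]
  ]
}}

```text
time: 3.92
tool_pos: [538.5, 102.8, 64.7]
tcp_rot: [0.108, 0.994, -0.002, -0.001]
force: [0.9, -0.3, 0.8]
width: -0.004
```

Call:
{"fn": "servo_tool", "kwargs": {
  "targets": [
    [[1, 0, 0, 0.008, 0]]
  ]
}}

```text
time: 4.05
tool_pos: [538.5, 102.8, 62.6]
tcp_rot: [0.108, 0.994, -0.002, -0.001]
force: [-0.2, -0.4, -0.5]
width: -0.002
```

```bash
python3 - <<'E'
from h import *
go(*PAD['L'],45,77.8)
look('b3',[*PAD['L'],54],('side',),30,25,12)
E
```

```text
t 4.05 p [538.5 102.8  62.6] F [-0.23 -0.43 -0.45] w -0.002 yawY 77.6 zax [-0.003  -0.0045 -1.    ] j [ 0.13 -0.01  1.63 -0.    1.52 -1.23]
d tool mm [ 0.6 -0.1 17.6] share [ 0.0025 -0.0005  0.0702] turn share -0.005
```

View pics/b3.png

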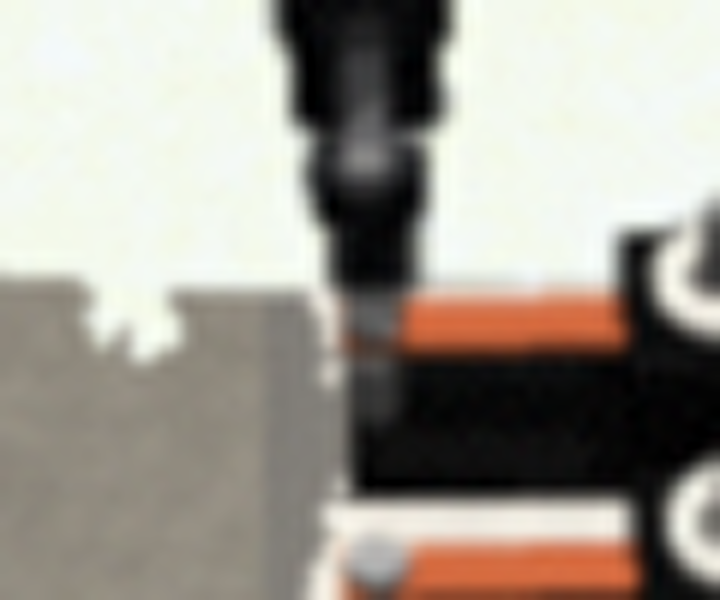

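The tips are still clear of the pad and track the commanded motion. About 15–19 mm remain.

Call:
{"fn": "servo_tool", "kwargs": {
  "targets": [
    [[1, 0.001, 0, 0.008, 0], [1, 0.001, 0, 0.008, 0], [1, 0, 0, 0.008, 0], [1, 0, 0, 0.008, 0]]
  ]
}}

```text
time: 4.6
tool_pos: [537.8, 102.8, 53.7]
tcp_rot: [0.108, 0.994, -0.002, -0.001]
force: [-0.1, -0.6, -0.3]
width: 0.002
```

Call:
{"fn": "servo_tool", "kwargs": {
  "targets": [
    [[1, 0, 0, 0.008, 0]]
  ]
}}

```text
time: 4.72
tool_pos: [537.8, 102.8, 51.5]
tcp_rot: [0.108, 0.994, -0.002, -0.001]
force: [-0.5, 0.3, 1.0]
width: 0.003
```

Call:
{"fn": "servo_tool", "kwargs": {
  "targets": [
    [[1, 0, 0, 0.008, 0]]
  ]
}}

```text
time: 4.85
tool_pos: [537.7, 102.8, 49.7]
tcp_rot: [0.108, 0.994, -0.002, -0.002]
force: [-2.1, 0.6, 3.1]
width: 0.003
```

Call:
{"fn": "servo_tool", "kwargs": {
  "targets": [
    [[1, 0, 0, 0.008, 0]]
  ]
}}

```text
time: 4.97
tool_pos: [537.7, 102.9, 48.0]
tcp_rot: [0.108, 0.994, -0.002, -0.002]
force: [-2.6, 0.0, 5.1]
width: -0.001
```

```bash
python3 - <<'E'
from h import *
go(*PAD['L'],45,77.8)
look('b4',[*PAD['L'],54],('side',),30,25,12)
E
```

```text
t 4.97 p [537.7 102.9  48. ] F [-2.57  0.04  5.07] w -0.001 yawY 77.6 zax [-0.0036 -0.0044 -1.    ] j [ 0.13 -0.    1.65 -0.    1.5  -1.22]
d tool mm [-0.2 -0.1  3. ] share [-0.0007 -0.0005  0.0121] turn share -0.004
```

View pics/b4.png

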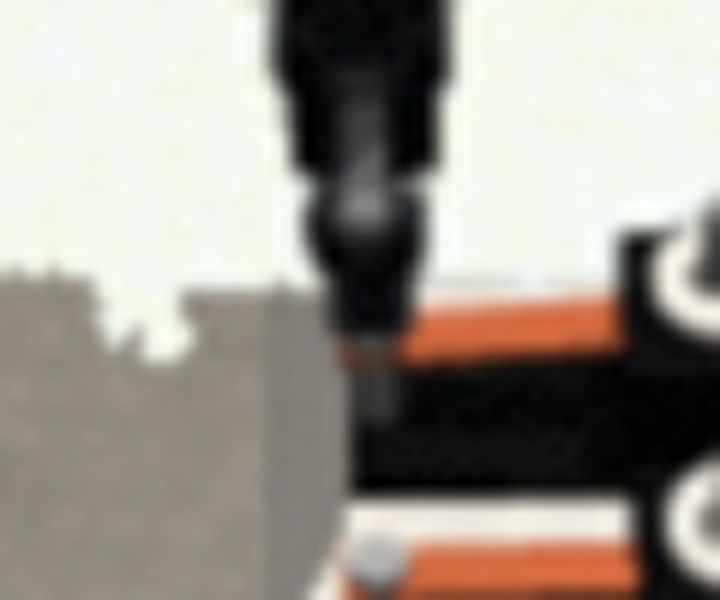

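Contact was at TCP z about 52, and the rate is about 1.1 N/mm. I'll carry on to the stop in small steps.

Call:
{"fn": "servo_tool", "kwargs": {
  "targets": [
    [[1, 0, 0, 0.006, 0]]
  ]
}}

```text
time: 5.15
tool_pos: [537.7, 102.9, 46.9]
tcp_rot: [0.108, 0.994, -0.002, -0.001]
force: [-3.3, 0.7, 5.8]
width: 0.004
```

Call:
{"fn": "servo_tool", "kwargs": {
  "targets": [
    [[1, 0, 0, 0.005, 0]]
  ]
}}

```text
time: 5.28
tool_pos: [537.7, 102.9, 46.3]
tcp_rot: [0.108, 0.994, -0.002, -0.001]
force: [-4.4, -0.2, 6.4]
width: -0.003
```

Call:
{"fn": "servo_tool", "kwargs": {
  "targets": [
    [[1, 0, 0, 0.004, 0]]
  ]
}}

```text
time: 5.4
tool_pos: [537.7, 102.9, 46.1]
tcp_rot: [0.108, 0.994, -0.002, -0.001]
force: [-3.5, -1.0, 6.6]
width: 0.003
```

Call:
{"fn": "servo_tool", "kwargs": {
  "targets": [
    [[1, 0, 0, 0.008, 0]]
  ]
}}

```text
time: 5.52
tool_pos: [537.7, 102.9, 45.0]
tcp_rot: [0.108, 0.994, -0.002, -0.001]
force: [-4.4, -0.1, 6.7]
width: 0.0
```

Call:
{"fn": "servo_tool", "kwargs": {
  "targets": [
    [[1, 0, 0, 0.008, 0]]
  ]
}}

```text
time: 5.65
tool_pos: [537.8, 103.0, 44.8]
tcp_rot: [0.108, 0.994, -0.002, -0.001]
force: [-6.9, -0.0, 14.0]
width: 0.002
```

Call:
{"fn": "servo_tool", "kwargs": {
  "targets": [
    [[1, 0, 0, 0.008, 0]]
  ]
}}

```text
time: 5.78
tool_pos: [537.8, 103.0, 44.8]
tcp_rot: [0.108, 0.994, -0.002, -0.0]
force: [-8.0, -0.8, 13.4]
width: 0.003
```

It's on the stop at TCP z 44.8. The force was 6.7 N just before the stop and 13–14 N on it, so this one seems sound. I'll hold briefly, then lift.

Call:
{"fn": "servo_tool", "kwargs": {
  "targets": [
    [[1, 0, 0, 0.007, 0], [1, 0, 0, 0.007, 0], [1, 0, 0, 0.007, 0], [1, 0, 0, 0.007, 0]]
  ]
}}

```text
time: 6.28
tool_pos: [537.8, 103.0, 44.9]
tcp_rot: [0.108, 0.994, -0.002, 0.001]
force: [-6.5, -0.2, 10.2]
width: 0.0
```

Call:
{"fn": "servo_tool", "kwargs": {
  "targets": [
    [[1, 0, 0, -0.03, 0], [1, 0, 0, -0.04, 0], [1, 0, 0, -0.04, 0], [1, 0, 0, 0, 0]]
  ]
}}

```text
time: 6.78
tool_pos: [538.4, 103.0, 74.0]
tcp_rot: [0.108, 0.994, -0.002, 0.002]
force: [-0.9, 0.1, 0.9]
width: 0.004
```

```bash
python3 - <<'E'
from h import *
go(*PAD['M'],70,77.8)
E
```

```text
t 6.78 p [538.4 103.   74. ] F [-0.92  0.08  0.85] w 0.004 yawY 77.6 zax [ 0.003  -0.0043 -1.    ] j [ 0.13 -0.02  1.62 -0.    1.54 -1.22]
d tool mm [  0.2 -75.1   4.3] share [ 0.0008 -0.3003  0.017 ] turn share -0.004
```

Call:
{"fn": "servo_tool", "kwargs": {
  "targets": [
    [[1, 0, -0.08, 0, 0], [1, 0, -0.08, 0, 0], [1, 0, -0.07, 0, 0], [1, 0, -0.04, 0, 0], [1, 0, -0.01, 0.01, 0], [1, 0, 0, 0, 0]]
  ]
}}

```text
time: 7.52
tool_pos: [521.3, 28.6, 70.0]
tcp_rot: [0.109, 0.994, -0.002, 0.001]
force: [0.1, 0.7, -0.1]
width: -0.001
```

```bash
python3 - <<'E'
from h import *
go(*PAD['M'],55,77.8)
E
```

```text
t 7.53 p [521.3  28.6  70. ] F [ 0.11  0.69 -0.11] w -0.001 yawY 77.5 zax [ 6.0e-04 -4.8e-03 -1.0e+00] j [-0.01 -0.09  1.7  -0.    1.54 -1.36]
d tool mm [-0.5  1.3 15. ] share [-0.002   0.0053  0.06  ] turn share -0.007
```

Call:
{"fn": "servo_tool", "kwargs": {
  "targets": [
    [[1, -0.002, 0.005, 0.02, 0], [1, 0, 0, 0.016, 0], [1, 0, 0, 0.01, 0], [1, 0, 0, 0.006, 0]]
  ]
}}

```text
time: 8.02
tool_pos: [522.3, 31.1, 55.8]
tcp_rot: [0.108, 0.994, -0.002, 0.0]
force: [-0.6, 0.3, -0.1]
width: -0.002
```

Call:
{"fn": "servo_tool", "kwargs": {
  "targets": [
    [[1, 0, 0, 0.008, 0]]
  ]
}}

```text
time: 8.15
tool_pos: [522.3, 31.2, 53.7]
tcp_rot: [0.108, 0.994, -0.002, 0.0]
force: [-0.1, 1.1, -0.8]
width: -0.001
```

Call:
{"fn": "servo_tool", "kwargs": {
  "targets": [
    [[1, 0, 0, 0.008, 0]]
  ]
}}

```text
time: 8.28
tool_pos: [522.3, 31.2, 51.6]
tcp_rot: [0.108, 0.994, -0.002, 0.0]
force: [-0.1, 0.0, 0.7]
width: 0.003
```

Call:
{"fn": "servo_tool", "kwargs": {
  "targets": [
    [[1, 0, 0, 0.008, 0]]
  ]
}}

```text
time: 8.4
tool_pos: [522.3, 31.2, 49.7]
tcp_rot: [0.108, 0.994, -0.002, 0.0]
force: [-1.1, 0.6, 2.1]
width: -0.002
```

Call:
{"fn": "servo_tool", "kwargs": {
  "targets": [
    [[1, 0, 0, 0.006, 0]]
  ]
}}

```text
time: 8.52
tool_pos: [522.2, 31.2, 48.6]
tcp_rot: [0.108, 0.994, -0.002, 0.0]
force: [-2.3, 0.7, 3.7]
width: 0.003
```

Call:
{"fn": "servo_tool", "kwargs": {
  "targets": [
    [[1, 0, 0, 0.006, 0]]
  ]
}}

```text
time: 8.65
tool_pos: [522.2, 31.3, 47.6]
tcp_rot: [0.108, 0.994, -0.002, 0.0]
force: [-3.5, -0.3, 6.2]
width: 0.003
```

Call:
{"fn": "servo_tool", "kwargs": {
  "targets": [
    [[1, 0, 0, 0.007, 0]]
  ]
}}

```text
time: 8.78
tool_pos: [522.2, 31.3, 46.4]
tcp_rot: [0.108, 0.994, -0.002, 0.001]
force: [-3.8, 1.1, 6.1]
width: 0.001
```

Call:
{"fn": "servo_tool", "kwargs": {
  "targets": [
    [[1, 0, 0, 0.007, 0]]
  ]
}}

```text
time: 8.9
tool_pos: [522.3, 31.3, 45.5]
tcp_rot: [0.108, 0.994, -0.002, 0.001]
force: [-3.8, 0.6, 7.3]
width: -0.002
```

Call:
{"fn": "servo_tool", "kwargs": {
  "targets": [
    [[1, 0, 0, 0.007, 0]]
  ]
}}

```text
time: 9.02
tool_pos: [522.3, 31.3, 44.7]
tcp_rot: [0.108, 0.994, -0.002, 0.001]
force: [-5.8, -0.2, 8.5]
width: -0.002
```

Call:
{"fn": "servo_tool", "kwargs": {
  "targets": [
    [[1, 0, 0, 0.007, 0]]
  ]
}}

```text
time: 9.15
tool_pos: [522.3, 31.3, 44.1]
tcp_rot: [0.108, 0.994, -0.002, 0.001]
force: [-5.4, 0.8, 8.9]
width: -0.0
```

Call:
{"fn": "servo_tool", "kwargs": {
  "targets": [
    [[1, 0, 0, 0.008, 0]]
  ]
}}

```text
time: 9.28
tool_pos: [522.4, 31.3, 43.4]
tcp_rot: [0.108, 0.994, -0.002, 0.001]
force: [-5.0, -0.6, 9.6]
width: -0.001
```

Call:
{"fn": "servo_tool", "kwargs": {
  "targets": [
    [[1, 0, 0, 0.008, 0]]
  ]
}}

```text
time: 9.4
tool_pos: [522.4, 31.3, 42.9]
tcp_rot: [0.108, 0.994, -0.002, 0.002]
force: [-7.2, 0.2, 13.1]
width: -0.0
```

Call:
{"fn": "servo_tool", "kwargs": {
  "targets": [
    [[1, 0, 0, 0.008, 0]]
  ]
}}

```text
time: 9.52
tool_pos: [522.4, 31.3, 42.9]
tcp_rot: [0.108, 0.994, -0.002, 0.002]
force: [-7.7, -0.0, 15.0]
width: -0.002
```

The middle one is on its stop at 42.9, about 9 N just before and 15 N on it: sound. I'll hold, lift and move right.

Call:
{"fn": "servo_tool", "kwargs": {
  "targets": [
    [[1, 0, 0, 0.007, 0], [1, 0, 0, 0.007, 0], [1, 0, 0, 0.007, 0], [1, 0, 0, 0.007, 0]]
  ]
}}

```text
time: 10.02
tool_pos: [522.4, 31.3, 43.0]
tcp_rot: [0.108, 0.994, -0.002, 0.003]
force: [-6.7, -0.5, 12.1]
width: -0.001
```

Call:
{"fn": "servo_tool", "kwargs": {
  "targets": [
    [[1, 0, 0, -0.03, 0], [1, 0, 0, -0.04, 0], [1, 0, 0, -0.04, 0], [1, 0, -0.06, 0, 0], [1, 0, -0.08, 0, 0], [1, 0, -0.08, 0, 0], [1, 0, -0.06, 0, 0], [1, 0, 0, 0, 0]]
  ]
}}

```text
time: 11.02
tool_pos: [506.1, -42.0, 70.7]
tcp_rot: [0.108, 0.994, -0.002, 0.003]
force: [-0.1, -0.0, -0.2]
width: -0.001
```

```bash
python3 - <<'E'
from h import *
go(*PAD['R'],56,77.8)
E
```

```text
t 11.03 p [506.1 -42.   70.7] F [-0.14 -0.04 -0.23] w -0.001 yawY 77.6 zax [ 0.005  -0.0056 -1.    ] j [-0.15 -0.14  1.74 -0.    1.54 -1.5 ]
d tool mm [-0.6 -1.6 14.7] share [-0.0025 -0.0065  0.0589] turn share -0.005
```

Call:
{"fn": "servo_tool", "kwargs": {
  "targets": [
    [[1, 0, -0.006, 0.02, 0], [1, 0, 0, 0.016, 0], [1, 0, 0, 0.01, 0], [1, 0, 0, 0.006, 0]]
  ]
}}

```text
time: 11.52
tool_pos: [505.8, -42.4, 56.2]
tcp_rot: [0.107, 0.994, -0.002, 0.002]
force: [-0.1, 0.0, -0.2]
width: 0.005
```

Call:
{"fn": "servo_tool", "kwargs": {
  "targets": [
    [[1, 0, 0, 0.008, 0]]
  ]
}}

```text
time: 11.65
tool_pos: [505.9, -42.2, 54.1]
tcp_rot: [0.107, 0.994, -0.002, 0.002]
force: [-0.8, -0.3, -0.1]
width: -0.002
```

Call:
{"fn": "servo_tool", "kwargs": {
  "targets": [
    [[1, 0, 0, 0.008, 0]]
  ]
}}

```text
time: 11.78
tool_pos: [505.9, -42.0, 52.0]
tcp_rot: [0.107, 0.994, -0.002, 0.002]
force: [-0.8, -0.2, 0.4]
width: 0.001
```

Call:
{"fn": "servo_tool", "kwargs": {
  "targets": [
    [[1, 0, 0, 0.008, 0]]
  ]
}}

```text
time: 11.9
tool_pos: [505.9, -42.0, 50.0]
tcp_rot: [0.107, 0.994, -0.002, 0.002]
force: [-1.6, 0.1, 0.6]
width: 0.002
```

Call:
{"fn": "servo_tool", "kwargs": {
  "targets": [
    [[1, 0, 0, 0.006, 0]]
  ]
}}

```text
time: 12.02
tool_pos: [505.8, -42.0, 48.6]
tcp_rot: [0.107, 0.994, -0.002, 0.002]
force: [-0.8, -0.8, 1.8]
width: 0.0
```

Call:
{"fn": "servo_tool", "kwargs": {
  "targets": [
    [[1, 0, 0, 0.006, 0]]
  ]
}}

```text
time: 12.15
tool_pos: [505.8, -42.0, 47.2]
tcp_rot: [0.107, 0.994, -0.002, 0.002]
force: [-1.6, -0.3, 2.8]
width: 0.001
```

Call:
{"fn": "servo_tool", "kwargs": {
  "targets": [
    [[1, 0, 0, 0.006, 0]]
  ]
}}

```text
time: 12.28
tool_pos: [505.8, -42.0, 45.9]
tcp_rot: [0.107, 0.994, -0.002, 0.002]
force: [-1.9, 0.3, 4.0]
width: 0.002
```

Call:
{"fn": "servo_tool", "kwargs": {
  "targets": [
    [[1, 0, 0, 0.006, 0]]
  ]
}}

```text
time: 12.4
tool_pos: [505.9, -42.0, 44.6]
tcp_rot: [0.107, 0.994, -0.002, 0.003]
force: [-2.2, 0.6, 2.4]
width: -0.002
```

Call:
{"fn": "servo_tool", "kwargs": {
  "targets": [
    [[1, 0, 0, 0.006, 0]]
  ]
}}

```text
time: 12.52
tool_pos: [506.0, -42.0, 43.5]
tcp_rot: [0.107, 0.994, -0.002, 0.003]
force: [-4.5, 0.4, 10.8]
width: -0.001
```

Call:
{"fn": "servo_tool", "kwargs": {
  "targets": [
    [[1, 0, 0, 0.006, 0]]
  ]
}}

```text
time: 12.65
tool_pos: [506.1, -42.0, 43.3]
tcp_rot: [0.107, 0.994, -0.002, 0.003]
force: [-8.1, 2.7, 14.1]
width: -0.0
```

Call:
{"fn": "servo_tool", "kwargs": {
  "targets": [
    [[1, 0, 0, 0.006, 0]]
  ]
}}

```text
time: 12.78
tool_pos: [506.0, -42.0, 43.4]
tcp_rot: [0.107, 0.994, -0.002, 0.003]
force: [-7.0, 0.8, 13.0]
width: -0.001
```

The right finger gave only about 3–4 N just before its stop at 43.3: it's the soft one. I'll hold, lift, and open while moving towards the collar.

Call:
{"fn": "servo_tool", "kwargs": {
  "targets": [
    [[1, 0, 0, 0.006, 0], [1, 0, 0, 0.006, 0], [1, 0, 0, 0.006, 0], [1, 0, 0, 0.006, 0]]
  ]
}}

```text
time: 13.28
tool_pos: [506.1, -42.0, 43.4]
tcp_rot: [0.107, 0.994, -0.002, 0.004]
force: [-6.1, 0.8, 12.2]
width: 0.0
```

Call:
{"fn": "servo_tool", "kwargs": {
  "targets": [
    [[1, 0, 0, -0.03, 0], [1, 0, 0, -0.06, 0], [1, 0, 0, -0.1, 0], [1, 0, 0, -0.1, 0], [1, 0, -0.05, -0.05, 0]]
  ]
}}

```text
time: 13.9
tool_pos: [502.8, -53.8, 131.1]
tcp_rot: [0.106, 0.994, -0.002, 0.004]
force: [1.0, -0.8, 0.6]
width: 0.002
```

```bash
python3 - <<'E'
from h import *
t=load('top')
t=grab('top');s=grab('side')
a=(427.45,206.5);b=(345.8,303.8)
print('top z20',onz(t,*a,20).round(1),'side z20',onz(s,*b,20).round(1))
# robust: segment non-bench blob, compare
for im,(u,v) in((t,a),(s,b)):
    u,v=int(u),int(v);g=im['pixels'].astype(int).mean(2)[v-10:v+13,u-11:u+12]
    m=(g<0.93*np.median(g)).astype(np.uint8);k=cv2.resize(g.astype(np.float32),None,fx=1,fy=1)
    # top-face mask: grey mid
    med=np.percentile(g,90);mm=((g>0.5*med)&(g<0.76*med)).astype(np.uint8)
    cs,_=cv2.findContours(mm,cv2.RETR_EXTERNAL,cv2.CHAIN_APPROX_NONE);c=max(cs,key=len)
    print(cv2.fitEllipse(cv2.convexHull(c)),'->',np.array(cv2.fitEllipse(cv2.convexHull(c))[0])+[u-11,v-10])
go(561,-318,100,77.8)
E
```

```text
top z20 [ 564.8 -319.9   20. ] side z20 [ 564.5 -320.    20. ]
((11.044028282165527, 10.421210289001465), (10.62807846069336, 12.503477096557617), 119.4873046875) -> [427.04402828 206.42121029]
((10.420123100280762, 12.76693058013916), (16.526426315307617, 18.428869247436523), 39.988651275634766) -> [344.4201231  305.76693058]
t 14.0 p [502.9 -55.2 131.1] F [-0.11  0.36  0.45] w -0.002 yawY 77.7 zax [ 0.0076 -0.0062 -1.    ] j [-0.17 -0.17  1.66 -0.    1.64 -1.53]
d tool mm [-112.7 -244.2   33.2] share [-0.4508 -0.9767  0.1328] turn share -0.003
```

Call:
{"fn": "servo_tool", "kwargs": {
  "targets": [
    [[0, -0.093, -0.19, 0, 0], [0, -0.093, -0.19, 0, 0], [0, -0.093, -0.19, 0, 0], [0, -0.093, -0.19, 0, 0], [0, -0.09, -0.17, 0, 0], [0, -0.01, -0.01, 0, 0], [0, 0, 0, 0, 0], [0, 0, 0, 0, 0]]
  ]
}}

```text
time: 15.0
tool_pos: [566.1, -316.4, 122.1]
tcp_rot: [0.108, 0.994, 0.001, -0.001]
force: [0.3, -0.1, 0.3]
width: 0.998
```

```bash
python3 - <<'E'
from h import *
go(564.7,-320,60,77.8)
E
```

```text
t 15.0 p [ 566.1 -316.4  122.1] F [ 0.25 -0.11  0.32] w 0.998 yawY 77.6 zax [-0.0024  0.0021 -1.    ] j [-0.56  0.23  1.27  0.    1.65 -1.92]
d tool mm [ 0.4 -3.9 62.1] share [ 0.0018 -0.0156  0.2484] turn share -0.004
```

Call:
{"fn": "servo_tool", "kwargs": {
  "targets": [
    [[0, 0.001, -0.014, 0.07, 0], [0, 0, 0, 0.08, 0], [0, 0, 0, 0.08, 0], [0, 0, 0, 0.03, 0], [0, 0, 0, 0, 0], [0, 0, 0, 0, 0]]
  ]
}}

```text
time: 15.75
tool_pos: [564.4, -316.5, 51.4]
tcp_rot: [0.106, 0.994, 0.001, -0.002]
force: [0.3, -0.1, 0.6]
width: 0.998
```

```bash
python3 - <<'E'
from h import *
go(564.7,-320,10,77.8)
look('d1',[564.7,-320,40],('top','side'),40,40,10)
s=load('side')
E
```

```text
t 15.75 p [ 564.4 -316.5   51.4] F [ 0.26 -0.09  0.6 ] w 0.998 yawY 77.8 zax [-0.0039  0.0034 -1.    ] j [-0.56  0.26  1.36  0.    1.53 -1.92]
d tool mm [-1.2 -3.4 41.4] share [-0.0049 -0.0138  0.1657] turn share 0.001
```

View pics/d1.png

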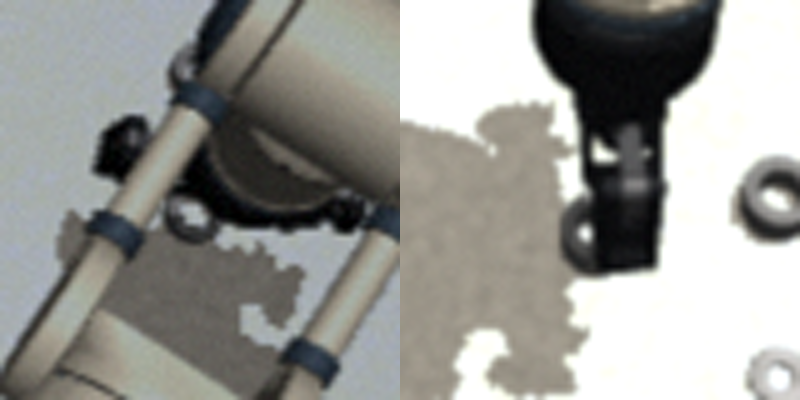

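```bash
python3 - <<'E'
from h import *
s=load('side');u0,v0=map(int,proj(s,[564.7,-320,40]))
for a,b in[(600,215),(625,215),(650,215),(600,240),(625,240),(650,240),(625,262),(650,262),(655,255)]:
    u,v=u0-40+(a-400)/5,v0-40+b/5;print(a,b,dep(s,u,v).round(1))
u,v=proj(s,[564.7,-320,20]);print((u-u0+40)*5+400,(v-v0+40)*5)
E
```

```text
600 215 [ 538.8 -379.5  152.5]
625 215 [ 547.9 -383.3  155.1]
650 215 [ 557.7 -385.3  154.2]
600 240 [ 538.7 -382.9  137.5]
625 240 [ 548.6 -385.   136.7]
650 240 [ 557.9 -388.6  138.9]
625 262 [ 549.4 -386.5  119.7]
650 262 [ 558.9 -389.7  121.1]
655 255 [ 560.6 -389.7  126.5]
599.3777651630135 223.87326746351675
```

```bash
python3 - <<'E'
from h import *
t=load('top');s=load('side');u0,v0=map(int,proj(t,[564.7,-320,40]))
for a,b in[(125,140),(110,150),(350,212),(345,205),(260,215),(230,205),(190,220)]:
    u,v=u0-40+a/5,v0-40+b/5;print('top',a,b,dep(t,u,v).round(1))
# side depth scan column under near finger
u0,v0=map(int,proj(s,[564.7,-320,40]))
u=u0+5
for v in range(v0-40,v0+18,2): print('side',(u-u0+40)*5+400,(v-v0+40)*5,dep(s,u,v).round(0),s['pixels'][v,u])
E
```

```text
top 125 140 [ 575.7 -251.8  172.9]
top 110 150 [ 572.7 -246.   158.5]
top 350 212 [ 539.9 -372.1  173.9]
top 345 205 [ 544.2 -370.4  170.1]
top 260 215 [ 529.2 -313.5  222.1]
top 230 205 [ 533.  -296.9  227.7]
top 190 220 [ 559.9 -319.     2. ]
side 625 0 [ 550. -352.  266.] [78 74 65]
side 625 10 [ 550. -352.  258.] [60 57 50]
side 625 20 [ 552. -351.  248.] [27 31 34]
side 625 30 [ 551. -353.  246.] [19 22 24]
side 625 40 [ 554. -347.  228.] [18 18 19]
side 625 50 [ 552. -352.  229.] [11 11 12]
side 625 60 [ 553. -351.  220.] [6 7 8]
side 625 70 [ 554. -352.  213.] [7 7 8]
side 625 80 [ 554. -352.  206.] [4 4 6]
side 625 90 [ 555. -352.  197.] [5 6 7]
side 625 100 [ 555. -353.  191.] [5 5 6]
side 625 110 [ 555. -354.  185.] [5 7 7]
side 625 120 [ 557. -351.  171.] [17 17 19]
side 625 130 [ 556. -354.  169.] [54 54 55]
side 625 140 [ 555. -357.  167.] [60 60 62]
side 625 150 [ 554. -362.  167.] [60 61 61]
side 625 160 [ 552. -366.  168.] [58 58 59]
side 625 170 [ 551. -371.  168.] [51 52 52]
side 625 180 [ 549. -377.  173.] [79 78 79]
side 625 190 [ 548. -380.  169.] [56 56 56]
side 625 200 [ 547. -382.  166.] [23 22 22]
side 625 210 [ 548. -383.  160.] [21 21 21]
side 625 220 [ 549. -382.  149.] [18 18 20]
side 625 230 [ 548. -385.  145.] [8 8 9]
side 625 240 [ 549. -385.  137.] [ 9  9 11]
side 625 250 [ 550. -384.  125.] [17 18 19]
side 625 260 [ 550. -386.  120.] [14 14 16]
side 625 270 [ 557. -371.   79.] [83 86 83]
side 625 280 [ 572. -341.    1.] [175 179 175]
```

The depth here puts the open fingertips at about z 115, while the reported TCP is 51. I'll take a fresh look before going lower.

```bash
python3 - <<'E'
from h import *
go(564.7,-320,10,77.8)
look('d2',[564.7,-320,40],('side',),40,40,8)
s=load('side');u0,v0=map(int,proj(s,[564.7,-320,40]));u=u0+5
for v in range(v0-20,v0+22,3): print('side',(u-u0+40)*8,(v-v0+40)*8,dep(s,u,v).round(0),s['pixels'][v,u])
go(564.7,-320,10,77.8)
E
```

```text
t 15.85 p [ 564.5 -316.6   51.8] F [0.15 0.64 0.92] w 0.998 yawY 77.8 zax [-0.0035  0.0032 -1.    ] j [-0.56  0.26  1.36  0.    1.53 -1.92]
d tool mm [-1.1 -3.4 41.8] share [-0.0043 -0.0134  0.167 ] turn share 0.001
side 360 160 [ 555. -353.  192.] [7 8 9]
side 360 184 [ 555. -354.  181.] [6 7 7]
side 360 208 [ 556. -354.  168.] [53 54 54]
side 360 232 [ 555. -359.  167.] [60 60 61]
side 360 256 [ 552. -366.  168.] [57 58 59]
side 360 280 [ 549. -375.  172.] [59 60 60]
side 360 304 [ 548. -380.  169.] [56 55 56]
side 360 328 [ 548. -383.  162.] [21 21 22]
side 360 352 [ 548. -383.  150.] [19 19 21]
side 360 376 [ 548. -385.  141.] [ 8  8 10]
side 360 400 [ 550. -383.  123.] [14 16 17]
side 360 424 [ 549. -388.  121.] [23 25 25]
side 360 448 [ 572. -340.   -1.] [175 179 175]
side 360 472 [ 570. -347.   -0.] [174 178 177]
t 15.9 p [ 564.6 -316.7   51.9] F [ 0.68 -0.09 -0.65] w 1.001 yawY 77.8 zax [-0.0033  0.003  -1.    ] j [-0.56  0.26  1.36  0.    1.53 -1.92]
d tool mm [-1.  -3.3 41.9] share [-0.004  -0.0133  0.1675] turn share 0.001
```

View pics/d2.png

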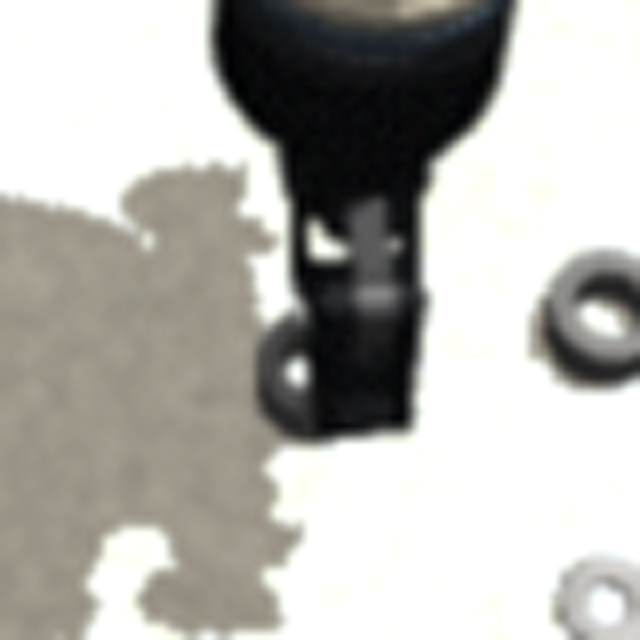

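The lateral alignment agrees, with the near finger's centre line passing through the TCP. Only the height is in doubt, so I'll go down stepwise, watching the images and force.

Call:
{"fn": "servo_tool", "kwargs": {
  "targets": [
    [[0, -0.004, -0.014, 0, 0], [0, 0, 0, 0.03, 0], [0, 0, 0, 0.04, 0], [0, 0, 0, 0.02, 0], [0, 0, 0, 0, 0]]
  ]
}}

```text
time: 16.52
tool_pos: [564.9, -320.8, 28.2]
tcp_rot: [0.106, 0.994, 0.001, -0.001]
force: [0.2, -0.1, 0.0]
width: 1.0
```

```bash
python3 - <<'E'
from h import *
go(564.7,-320,10,77.8)
look('d3',[564.7,-320,40],('side',),40,40,8)
E
```

```text
t 16.52 p [ 564.9 -320.8   28.2] F [ 0.23 -0.13  0.  ] w 1.0 yawY 77.8 zax [-0.0026  0.0026 -1.    ] j [-0.57  0.28  1.38  0.    1.49 -1.93]
d tool mm [ 0.3  0.7 18.2] share [0.0012 0.0028 0.0729] turn share 0.0
```

View pics/d3.png

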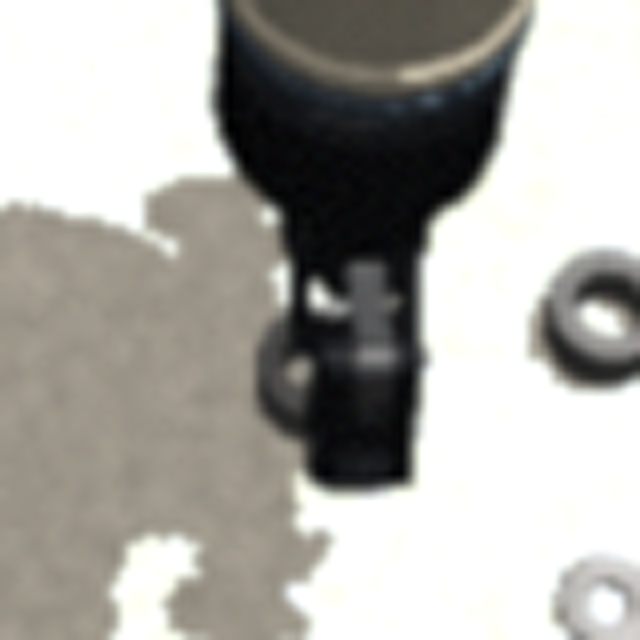

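```bash
python3 - <<'E'
from h import *
s=load('side');u0,v0=map(int,proj(s,[564.7,-320,40]))
for b in (420,440,460,475,484):print(b,dep(s,u0+4,v0-40+b/8).round(0),dep(s,u0+8,v0-40+b/8).round(0))
c,d=ray(s,u0+5,v0-40+488/8)
for y in(-389,-378,-363):
    k=(y-c[1])/d[1];print(y,(c+d*k).round(1))
t=grab('top');u,v=map(int,proj(t,[564.7,-320,40]))
for dv in range(-15,16,3): print([tuple(dep(t,u+du,v+dv).round(0)) if False else int(dep(t,u+du,v+dv)[2]) for du in range(-20,26,3)])
E
```

```text
420 [ 547. -387.  122.] [ 554. -390.  125.]
440 [ 547. -390.  116.] [ 558. -383.   97.]
460 [ 549. -387.   98.] [ 556. -390.  100.]
475 [ 547. -391.   97.] [ 556. -392.   95.]
484 [ 547. -392.   95.] [ 555. -395.   97.]
-389 [ 551.  -389.    84.3]
-378 [ 556.2 -378.    59.1]
-363 [ 563.2 -363.    24.7]
[-6, -6, 151, 2, 1, 386, 1526, 386, 274, 363, 378, 386, 389, 393, 393, 404]
[101, 131, 149, 146, 382, 389, 386, 240, 272, 296, 326, 371, 377, 388, 392, 395]
[99, 139, 152, 380, 383, 391, 381, 238, 259, 283, 311, 329, 328, 376, 387, 390]
[116, 118, 133, 383, 387, 386, 194, 232, 249, 274, 295, 311, 328, 335, 370, 380]
[-1, 60, 386, 390, 389, 3, 178, 206, 240, 257, 271, 291, 299, 330, 332, 332]
[3, 387, 389, 388, 385, 19, 165, 192, 203, 1526, 246, 259, 272, 281, 275, 243]
[388, 391, 388, 391, 4, 22, 4, 166, 189, 200, 223, 238, 236, 234, 96, 97]
[394, 395, 397, -1, 0, 19, 14, 20, 1, 165, 174, 175, 61, 70, 92, -1]
[413, 393, 393, 2, -5, 3, 5, -1, -1, 6, 0, 2, 0, 0, 2, 4]
[417, 412, 388, 0, 2, -1, -2, 0, 0, 0, 1, 2, 5, 1, 0, 4]
[424, 415, 0, 2, -3, -1, 0, -1, 2, 1, 8, 4, 4, 3, 2, 6]
```

Call:
{"fn": "servo_tool", "kwargs": {
  "targets": [
    [[0, 0, 0, 0.03, 0], [0, 0, 0, 0.03, 0], [0, 0, 0, 0.01, 0], [0, 0, 0, 0, 0]]
  ]
}}

```text
time: 17.12
tool_pos: [565.3, -321.0, 10.6]
tcp_rot: [0.106, 0.994, 0.001, -0.001]
force: [-0.4, -0.3, 0.2]
width: 1.003
```

```bash
python3 - <<'E'
from h import *
go(564.7,-320,10,77.8)
look('d4',[564.7,-320,40],('side',),40,40,8)
s=load('side');u0,v0=map(int,proj(s,[564.7,-320,40]))
for b in range(420,560,12):print(b,dep(s,u0+4,v0-40+b/8).round(0),s['pixels'][int(v0-40+b/8),u0+4])
E
```

```text
t 17.12 p [ 565.3 -321.    10.6] F [-0.44 -0.28  0.24] w 1.003 yawY 77.8 zax [-0.0013  0.0017 -1.    ] j [-0.57  0.29  1.4   0.    1.46 -1.93]
d tool mm [0.8 0.8 0.6] share [0.0033 0.0033 0.0022] turn share 0.0
420 [ 548. -386.  119.] [19 19 20]
432 [ 547. -388.  116.] [15 15 16]
444 [ 548. -386.  106.] [15 17 18]
456 [ 547. -389.  105.] [ 9 10 11]
468 [ 548. -390.   99.] [6 7 8]
480 [ 551. -384.   80.] [12 11 13]
492 [ 549. -388.   80.] [17 18 19]
504 [ 549. -391.   80.] [16 17 18]
516 [ 548. -394.   79.] [73 74 73]
528 [ 563. -362.   -4.] [173 178 175]
540 [ 561. -367.    0.] [169 172 169]
552 [ 560. -371.    1.] [174 178 172]
```

View pics/d4.png

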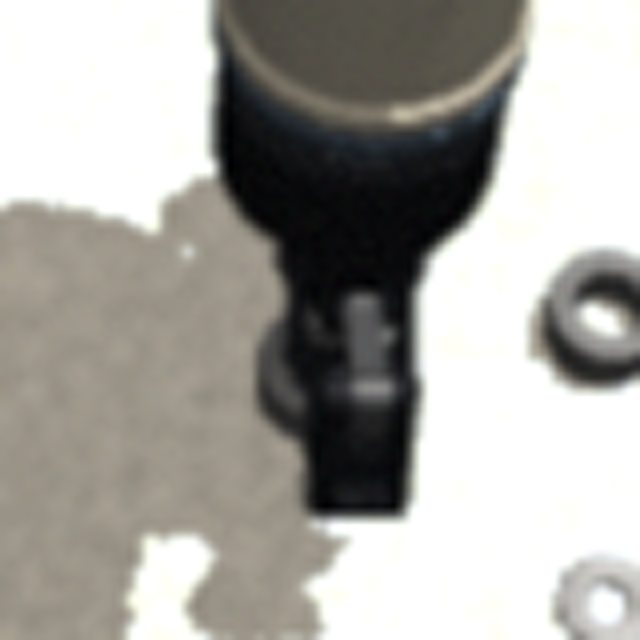

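The shadow tip nearly meets the fingertip, which puts the open tips about 20 mm above the bench. That fits the contact calibration (shut tip ≈ reading + 2). I'll partly close, check, then go lower.

Call:
{"fn": "servo_tool", "kwargs": {
  "targets": [
    [[0.35, 0, 0.002, 0, 0], [0.35, 0, 0, 0, 0], [0.35, 0, 0, 0, 0]]
  ]
}}

```text
time: 17.55
tool_pos: [565.8, -320.7, 11.4]
tcp_rot: [0.106, 0.994, 0.001, -0.0]
force: [0.3, 0.4, 0.2]
width: 0.65
```

```bash
python3 - <<'E'
from h import *
go(564.7,-320,2,77.8)
look('d5',[564.7,-320,40],('side',),40,40,8)
E
```

```text
t 17.55 p [ 565.8 -320.7   11.4] F [0.34 0.41 0.22] w 0.65 yawY 77.8 zax [-2.0e-04  1.1e-03 -1.0e+00] j [-0.57  0.29  1.4   0.    1.46 -1.93]
d tool mm [1.2 0.4 9.4] share [0.0049 0.0016 0.0376] turn share 0.0
```

View pics/d5.png

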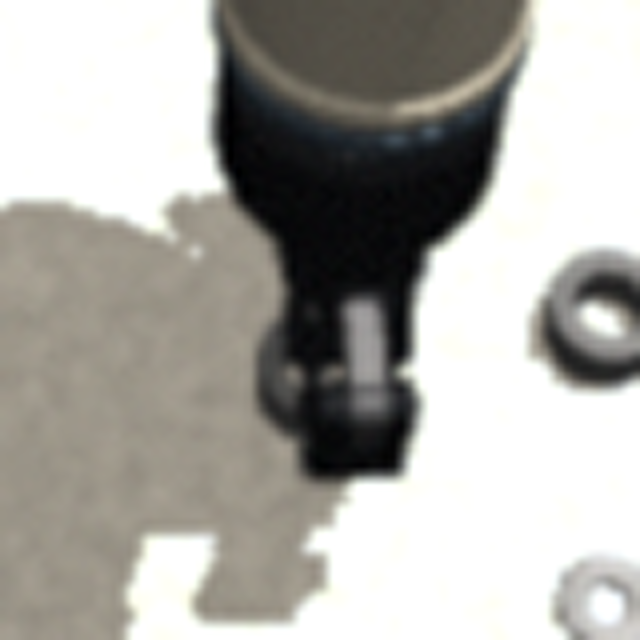

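```bash
python3 - <<'E'
from h import *
s=load('side');u0,v0=map(int,proj(s,[564.7,-320,40]))
c,d=ray(s,u0+4,v0-40+476/8)
for y in(-347,-355,-362,-370):
    k=(y-c[1])/d[1];print(y,(c+d*k).round(1))
for b in range(400,480,12):print(b,dep(s,u0+4,v0-40+b/8).round(0))
E
```

```text
-347 [ 567.7 -347.    -2.6]
-355 [ 564.  -355.    15.6]
-362 [ 560.8 -362.    31.5]
-370 [ 557.1 -370.    49.6]
400 [ 548. -382.  123.]
412 [ 548. -384.  120.]
424 [ 548. -386.  117.]
436 [ 548. -386.  111.]
448 [ 550. -383.   96.]
460 [ 553. -377.   75.]
472 [ 554. -377.   68.]
```

Rather than trust a disputed height, I'll lower gently until the tips just feel the bench, then back off a few mm.

Call:
{"fn": "servo_tool", "kwargs": {
  "targets": [
    [[0.35, 0.004, 0.001, 0.02, 0], [0.35, 0, 0, 0.014, 0]]
  ]
}}

```text
time: 17.85
tool_pos: [565.0, -320.3, 2.8]
tcp_rot: [0.106, 0.994, 0.0, 0.0]
force: [0.6, 0.4, 0.1]
width: 0.647
```

Call:
{"fn": "servo_tool", "kwargs": {
  "targets": [
    [[0.35, 0, 0, 0.012, 0]]
  ]
}}

```text
time: 17.98
tool_pos: [564.9, -320.2, -0.6]
tcp_rot: [0.106, 0.994, 0.0, 0.0]
force: [0.2, 0.3, 0.5]
width: 0.648
```

Call:
{"fn": "servo_tool", "kwargs": {
  "targets": [
    [[0.35, 0, 0, 0.01, 0]]
  ]
}}

```text
time: 18.1
tool_pos: [564.8, -320.2, -3.6]
tcp_rot: [0.106, 0.994, 0.001, -0.0]
force: [-0.2, -0.6, 0.2]
width: 0.65
```

Call:
{"fn": "servo_tool", "kwargs": {
  "targets": [
    [[0.35, 0, 0, 0.01, 0]]
  ]
}}

```text
time: 18.23
tool_pos: [564.8, -320.2, -6.1]
tcp_rot: [0.106, 0.994, 0.0, -0.0]
force: [-4.1, 3.1, 18.8]
width: 0.648
```

```bash
python3 - <<'E'
from h import *
go(564.7,-320,2,77.8)
look('d6',[564.7,-320,40],('side',),40,40,8)
E
```

```text
t 18.23 p [ 564.8 -320.2   -6.1] F [-4.14  3.12 18.79] w 0.648 yawY 77.8 zax [-2.e-04  1.e-03 -1.e+00] j [-0.57  0.3   1.42  0.    1.43 -1.93]
d tool mm [ 0.1  0.2 -8.1] share [ 0.0006  0.0007 -0.0324] turn share 0.0
```

View pics/d6.png

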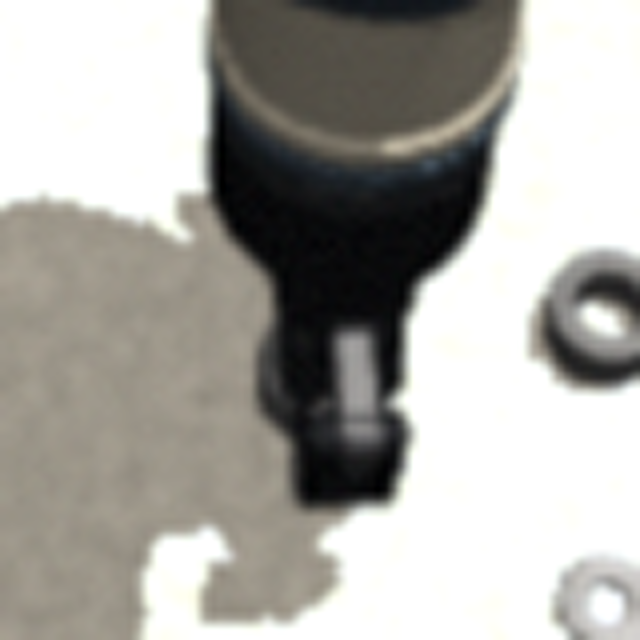

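That's bench contact: the shadow meets the tip, and the reading is about −5 at this opening. I'll back off to a reading of about 5 and grip.

Call:
{"fn": "servo_tool", "kwargs": {
  "targets": [
    [[0.35, 0, 0, -0.025, 0], [0.35, 0, 0, -0.015, 0], [0.35, 0, 0, 0, 0]]
  ]
}}

```text
time: 18.65
tool_pos: [565.0, -320.4, 5.1]
tcp_rot: [0.106, 0.994, 0.0, 0.0]
force: [-0.8, -0.3, -0.8]
width: 0.646
```

```bash
python3 - <<'E'
from h import *
go(564.7,-320,5,77.8)
E
```

```text
t 18.65 p [ 565.  -320.4    5.1] F [-0.77 -0.34 -0.77] w 0.646 yawY 77.8 zax [ 3.e-04  6.e-04 -1.e+00] j [-0.57  0.29  1.41  0.    1.44 -1.93]
d tool mm [0.4 0.3 0.1] share [0.0015 0.0011 0.0002] turn share 0.0
```

Call:
{"fn": "servo_tool", "kwargs": {
  "targets": [
    [[1, 0, 0, 0, 0], [1, 0, 0, 0, 0], [1, 0, 0, 0, 0], [1, 0, 0, 0, 0]]
  ]
}}

```text
time: 19.15
tool_pos: [565.3, -320.5, 5.7]
tcp_rot: [0.106, 0.994, 0.0, 0.001]
force: [0.1, -0.1, 1.8]
width: 0.391
```

Call:
{"fn": "servo_tool", "kwargs": {
  "targets": [
    [[1, 0, 0, -0.05, 0], [1, 0, 0, -0.1, 0], [1, 0, 0, -0.15, 0], [1, 0, 0, -0.15, 0], [1, 0, 0, -0.1, 0], [1, 0, 0, 0, 0]]
  ]
}}

```text
time: 19.9
tool_pos: [564.4, -320.1, 148.4]
tcp_rot: [0.106, 0.994, 0.001, -0.0]
force: [-0.0, 0.8, -1.2]
width: 0.392
```

```bash
python3 - <<'E'
from h import *
go(*POST['R'],140,77.8)
look('e1',[565,-320,130],('side',),40,40,8)
E
```

```text
t 19.9 p [ 564.4 -320.1  148.4] F [-0.03  0.77 -1.18] w 0.392 yawY 77.8 zax [-7.0e-04  1.3e-03 -1.0e+00] j [-0.57  0.22  1.23  0.    1.69 -1.93]
d tool mm [ 31.9 257.8   8.7] share [0.1276 1.0312 0.0347] turn share 0.001
```

View pics/e1.png

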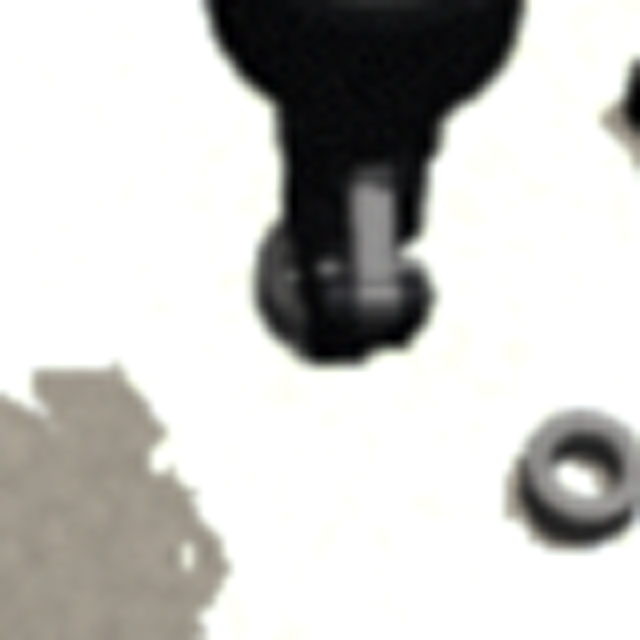

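```bash
python3 - <<'E'
from h import *
s=load('side');u0,v0=map(int,proj(s,[565,-320,130]))
for a,b in[(268,280),(275,300),(280,320),(300,340),(330,355),(350,300),(385,345),(415,300),(425,290),(300,255),(285,250)]:
    u,v=u0-40+a/8,v0-40+b/8;print(a,b,dep(s,u,v).round(0),s['pixels'][int(v),int(u)])
look('e2',[565,-320,160],('top',),35,35,9)
g=s['pixels'][v0-40:v0+40,u0-40:u0+40,::-1].astype(float)
cv2.imwrite('pics/e3.png',cv2.resize(np.clip(g[15:50,25:60]*3.5,0,255).astype(np.uint8),None,fx=16,fy=16,interpolation=cv2.INTER_CUBIC))
E
```

```text
268 280 [ 548. -323.  164.] [42 41 40]
275 300 [ 549. -327.  160.] [40 40 40]
280 320 [ 549. -331.  157.] [23 22 23]
300 340 [ 551. -341.  162.] [28 28 29]
330 355 [ 557. -348.  164.] [ 9 11 11]
350 300 [ 545. -382.  254.] [29 30 32]
385 345 [ 563. -365.  196.] [73 76 70]
415 300 [ 560. -384.  251.] [22 23 25]
425 290 [ 563. -382.  251.] [61 63 61]
300 255 [ 549. -338.  201.] [11 11 11]
285 250 [ 555. -316.  165.] [38 38 37]
```

View pics/e2.png

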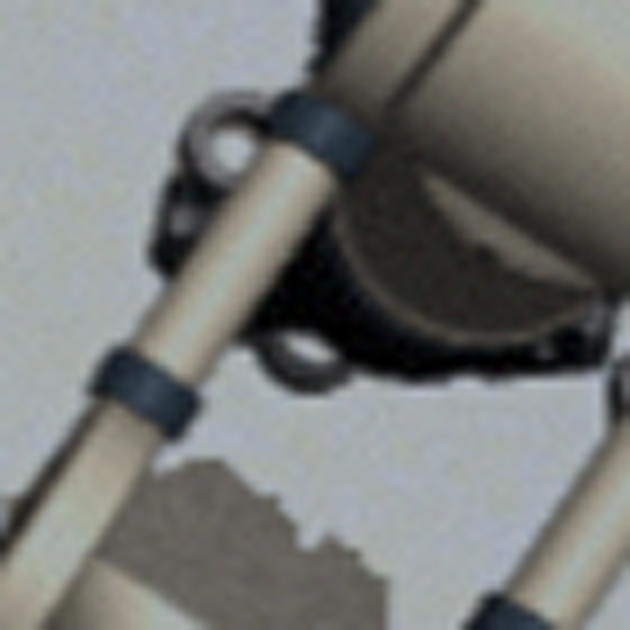

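View pics/e3.png

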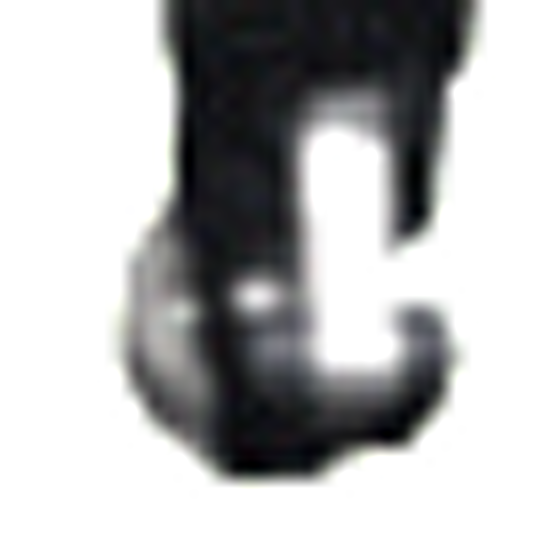

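```bash
python3 - <<'E'
from h import *
t=load('top');u0,v0=map(int,proj(t,[565,-320,160]))
for a,b,z in[(300,385,163),(305,393,143),(345,370,163),(255,350,163)]:
    print(a,b,onz(t,u0-35+a/9-.44,v0-35+b/9-.44,z).round(1),dep(t,u0-35+a/9,v0-35+b/9).round(0))
s=robot.sense();p=s['tool_pos']
for z in(163,143):
    print([tuple(np.round(((np.array(proj(t,[p[0]+.6+18*np.cos(a),p[1]+18*np.sin(a),z]))-[u0-35,v0-35]+.44)*9))) for a in np.radians([130,150,180,210,230])])
E
```

```text
300 385 [ 545.4 -312.6  163. ] [ 545. -314.  161.]
305 393 [ 546.3 -318.2  143. ] [ 543. -317.  154.]
345 370 [ 550.4 -326.1  163. ] [ 550. -328.  161.]
255 350 [ 555.7 -299.1  163. ] [ 555. -301.  160.]
[(np.float64(277.0), np.float64(362.0)), (np.float64(293.0), np.float64(375.0)), (np.float64(323.0), np.float64(384.0)), (np.float64(353.0), np.float64(377.0)), (np.float64(369.0), np.float64(364.0))]
[(np.float64(263.0), np.float64(372.0)), (np.float64(279.0), np.float64(386.0)), (np.float64(309.0), np.float64(394.0)), (np.float64(338.0), np.float64(387.0)), (np.float64(354.0), np.float64(375.0))]
```

The collar is held upright, with its bottom at reading − 5.7 mm, and within about 1–2 mm of centre on the tool axis. I'll carry it over to the right post.

Call:
{"fn": "servo_tool", "kwargs": {
  "targets": [
    [[1, 0.02, 0.17, 0, 0], [1, 0.025, 0.2, 0, 0], [1, 0.025, 0.2, 0, 0], [1, 0.025, 0.2, 0, 0], [1, 0.02, 0.16, 0, 0], [1, 0.01, 0.06, 0, 0], [1, 0, 0, 0, 0], [1, 0, 0, 0, 0]]
  ]
}}

```text
time: 21.0
tool_pos: [579.3, -64.3, 128.5]
tcp_rot: [0.108, 0.994, 0.004, -0.015]
force: [0.4, 0.0, -0.3]
width: 0.397
```

```bash
python3 - <<'E'
from h import *
go(587.5,-61.3,105,77.8)
E
```

```text
t 21.0 p [579.3 -64.3 128.5] F [ 0.38  0.02 -0.31] w 0.397 yawY 77.6 zax [-0.0292  0.0104 -0.9995] j [-0.17  0.08  1.42  0.01  1.67 -1.53]
d tool mm [-8.1  4.6 23.3] share [-0.0322  0.0184  0.093 ] turn share -0.004
```

Call:
{"fn": "servo_tool", "kwargs": {
  "targets": [
    [[1, -0.03, 0.018, 0.03, 0], [1, 0, 0, 0.03, 0], [1, 0, 0, 0, 0], [1, 0, 0, 0, 0]]
  ]
}}

```text
time: 21.5
tool_pos: [587.4, -64.5, 111.2]
tcp_rot: [0.11, 0.994, 0.003, -0.016]
force: [-0.2, -0.4, -1.5]
width: 0.392
```

```bash
python3 - <<'E'
from h import *
go(587.5,-61.3,105,77.8)
E
```

```text
t 21.5 p [587.4 -64.5 111.2] F [-0.17 -0.42 -1.48] w 0.392 yawY 77.4 zax [-0.0305  0.01   -0.9995] j [-0.17  0.1   1.43  0.    1.64 -1.52]
d tool mm [0.4 3.1 6.2] share [0.0018 0.0125 0.0249] turn share -0.009
```

Call:
{"fn": "servo_tool", "kwargs": {
  "targets": [
    [[1, 0.001, 0.014, 0, -0.005], [1, 0, 0, 0, 0], [1, 0, 0, 0, 0]]
  ]
}}

```text
time: 21.88
tool_pos: [588.2, -60.8, 111.9]
tcp_rot: [0.108, 0.994, 0.003, -0.015]
force: [0.7, -0.6, -0.4]
width: 0.395
```

```bash
python3 - <<'E'
from h import *
go(587.5,-61.3,105,77.8)
look('f1',[587.5,-61.3,90],('side',),30,30,11)
look('f2',[587.5,-61.3,90],('top',),30,30,11)
E
```

```text
t 21.88 p [588.2 -60.8 111.9] F [ 0.69 -0.61 -0.38] w 0.395 yawY 77.6 zax [-0.0294  0.0099 -0.9995] j [-0.16  0.1   1.42  0.01  1.64 -1.52]
d tool mm [ 0.4 -0.6  7. ] share [ 0.0014 -0.0025  0.0278] turn share -0.004
```

View pics/f1.png

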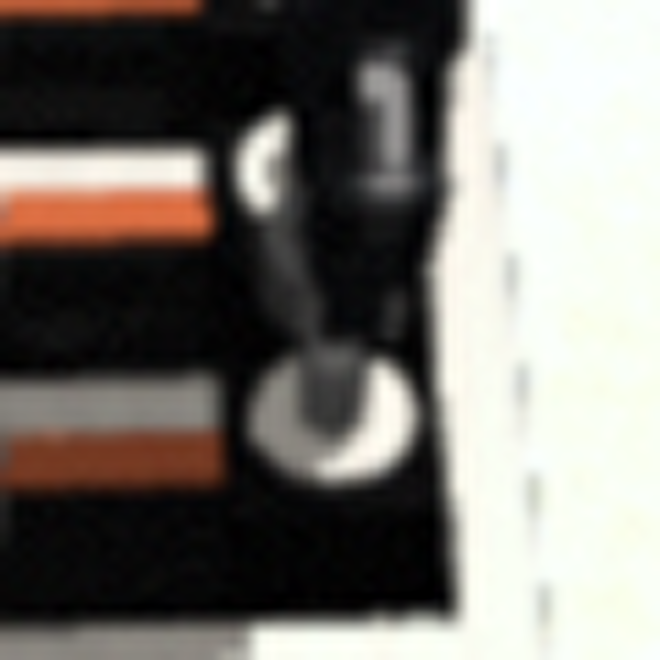

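View pics/f2.png

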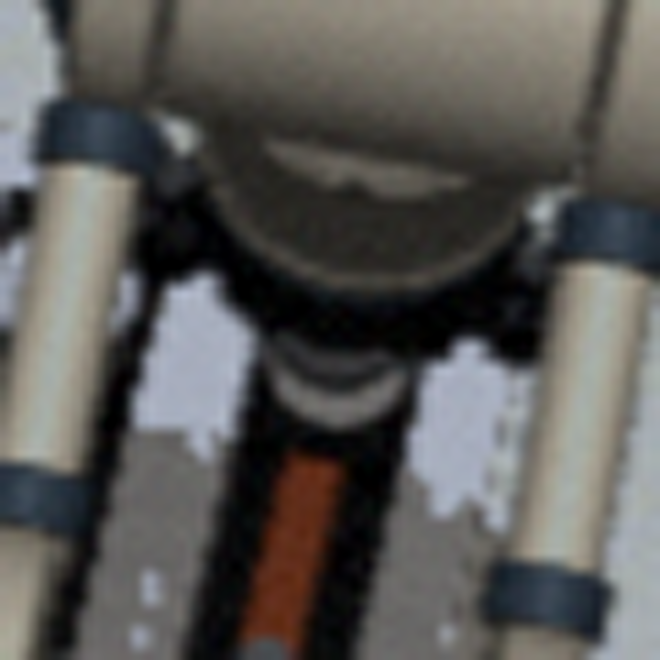

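```bash
python3 - <<'E'
from h import *
p=robot.sense()['tool_pos'];print(p)
for n,f in(('side','f1'),('top','f2')):
    im=load(n);u0,v0=map(int,proj(im,[587.5,-61.3,90]));I=cv2.imread(f'pics/{f}.png');I=np.clip(I.astype(float)*2.5,0,255).astype(np.uint8)
    def circ(x,y,z,r,col):
        P=np.array([proj(im,[x+r*np.cos(a),y+r*np.sin(a),z]) for a in np.linspace(0,6.28,40)])
        P=(P-[u0-30,v0-30]+.5)*11
        cv2.polylines(I,[P.astype(np.int32)],True,col,1)
    circ(p[0]+.5,p[1],p[2]-5.7,18,(0,0,255));circ(p[0]+.5,p[1],p[2]+14.3,18,(0,255,0))
    circ(587.5,-61.3,86,6,(255,0,0));circ(587.5,-61.3,63,19,(255,255,0))
    cv2.imwrite(f'pics/{f}o.png',I)
E
```

```text
[588.17120289 -60.83013865 111.91001107]
```

View pics/f1o.png

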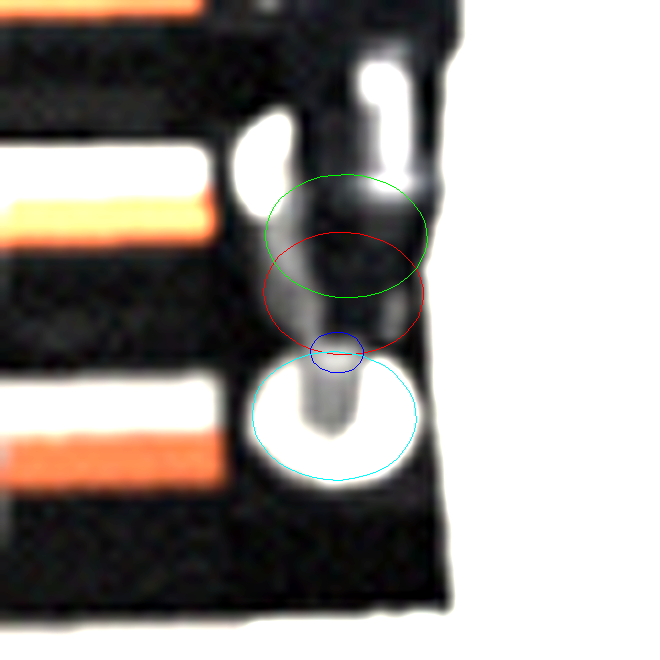

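View pics/f2o.png

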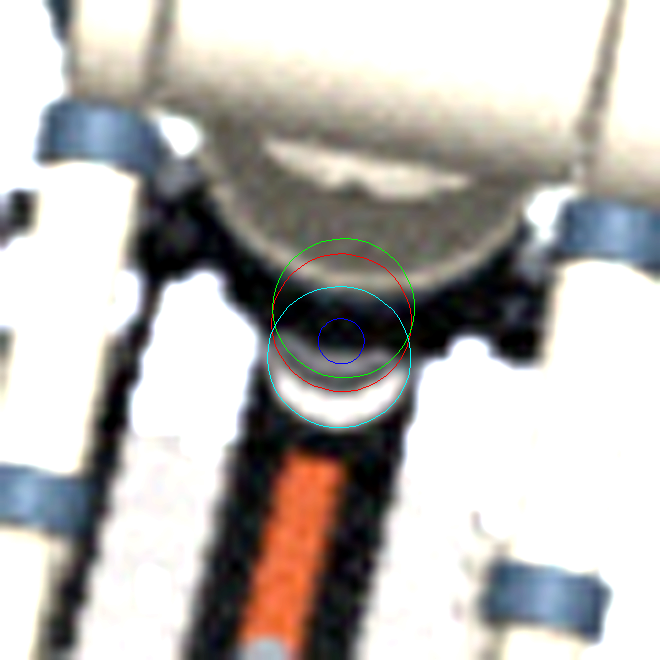

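The projected collar outlines match both pictures to about 1 mm and are concentric with the post. I'll lower it onto the post.

Call:
{"fn": "servo_tool", "kwargs": {
  "targets": [
    [[1, 0.001, -0.001, 0.02, 0], [1, 0, 0, 0.03, 0], [1, 0, 0, 0.02, 0], [1, 0, 0, 0, 0]]
  ]
}}

```text
time: 22.48
tool_pos: [586.9, -60.8, 92.5]
tcp_rot: [0.108, 0.994, 0.003, -0.016]
force: [-0.9, -0.2, -0.4]
width: 0.393
```

```bash
python3 - <<'E'
from h import *
go(587.5,-61.3,68,77.8)
E
```

```text
t 22.48 p [586.9 -60.8  92.5] F [-0.89 -0.17 -0.36] w 0.393 yawY 77.6 zax [-0.0305  0.01   -0.9995] j [-0.16  0.11  1.45  0.    1.61 -1.52]
d tool mm [-1.4 -0.4 24.5] share [-0.0057 -0.0016  0.098 ] turn share -0.004
```

Call:
{"fn": "servo_tool", "kwargs": {
  "targets": [
    [[1, -0.004, -0.001, 0.012, 0], [1, -0.001, 0, 0.012, 0]]
  ]
}}

```text
time: 22.72
tool_pos: [588.2, -61.4, 86.5]
tcp_rot: [0.108, 0.994, 0.003, -0.015]
force: [-0.7, 0.7, -1.0]
width: 0.396
```

Call:
{"fn": "servo_tool", "kwargs": {
  "targets": [
    [[1, 0, 0, 0.012, 0]]
  ]
}}

```text
time: 22.85
tool_pos: [588.2, -61.4, 83.4]
tcp_rot: [0.108, 0.994, 0.003, -0.015]
force: [-0.1, -0.4, -0.4]
width: 0.392
```

Call:
{"fn": "servo_tool", "kwargs": {
  "targets": [
    [[1, 0, 0, 0.012, 0]]
  ]
}}

```text
time: 22.98
tool_pos: [588.1, -61.4, 80.2]
tcp_rot: [0.108, 0.994, 0.003, -0.015]
force: [-0.7, -0.5, -0.6]
width: 0.397
```

Call:
{"fn": "servo_tool", "kwargs": {
  "targets": [
    [[1, 0, 0, 0.012, 0]]
  ]
}}

```text
time: 23.1
tool_pos: [588.0, -61.3, 77.0]
tcp_rot: [0.108, 0.994, 0.003, -0.015]
force: [0.1, 0.8, -2.0]
width: 0.393
```

Call:
{"fn": "servo_tool", "kwargs": {
  "targets": [
    [[1, 0, 0, 0.01, 0]]
  ]
}}

```text
time: 23.22
tool_pos: [587.9, -61.3, 74.3]
tcp_rot: [0.108, 0.994, 0.003, -0.015]
force: [-0.6, -0.8, 0.4]
width: 0.394
```

Call:
{"fn": "servo_tool", "kwargs": {
  "targets": [
    [[1, 0, 0, 0.01, 0]]
  ]
}}

```text
time: 23.35
tool_pos: [587.8, -61.3, 71.6]
tcp_rot: [0.108, 0.994, 0.003, -0.015]
force: [-0.1, 0.1, -0.4]
width: 0.392
```

Call:
{"fn": "servo_tool", "kwargs": {
  "targets": [
    [[1, 0, 0, 0.01, 0]]
  ]
}}

```text
time: 23.48
tool_pos: [587.7, -61.2, 68.9]
tcp_rot: [0.108, 0.994, 0.003, -0.015]
force: [-0.9, -0.3, -0.2]
width: 0.39
```

Call:
{"fn": "servo_tool", "kwargs": {
  "targets": [
    [[1, 0, 0, 0.006, 0]]
  ]
}}

```text
time: 23.6
tool_pos: [587.7, -61.2, 67.3]
tcp_rot: [0.108, 0.994, 0.003, -0.015]
force: [-0.5, -0.4, -0.8]
width: 0.396
```

```bash
python3 - <<'E'
from h import *
go(587.5,-61.3,66,77.8)
look('g1',[587.5,-61.3,80],('side',),30,30,11)
E
```

```text
t 23.6 p [587.7 -61.2  67.3] F [-0.49 -0.38 -0.76] w 0.396 yawY 77.6 zax [-0.0297  0.01   -0.9995] j [-0.16  0.12  1.48  0.    1.57 -1.52]
d tool mm [ 0.1 -0.2  1.3] share [ 0.0005 -0.0007  0.0051] turn share -0.004
```

View pics/g1.png

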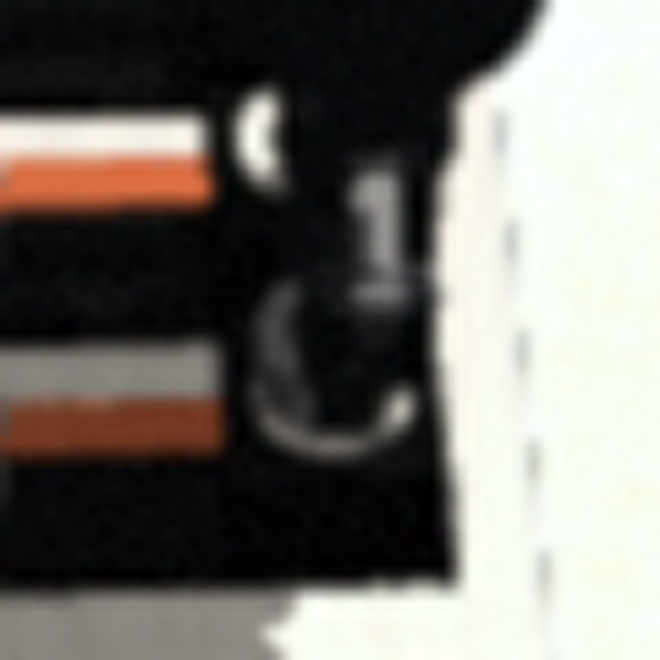

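The collar is over the post, just above the ring plate at about (330,445). I'll go a little lower to contact.

Call:
{"fn": "servo_tool", "kwargs": {
  "targets": [
    [[1, 0, 0, 0.008, 0]]
  ]
}}

```text
time: 23.78
tool_pos: [587.5, -61.2, 65.5]
tcp_rot: [0.108, 0.994, 0.003, -0.015]
force: [-5.3, 0.1, 8.0]
width: 0.393
```

Call:
{"fn": "servo_tool", "kwargs": {
  "targets": [
    [[1, 0, 0, 0.008, 0]]
  ]
}}

```text
time: 23.9
tool_pos: [587.5, -61.2, 65.3]
tcp_rot: [0.108, 0.994, 0.003, -0.015]
force: [-5.7, 1.0, 11.7]
width: 0.397
```

Call:
{"fn": "servo_tool", "kwargs": {
  "targets": [
    [[1, 0, 0, 0.008, 0]]
  ]
}}

```text
time: 24.02
tool_pos: [587.5, -61.2, 65.4]
tcp_rot: [0.108, 0.994, 0.003, -0.014]
force: [-5.3, 0.6, 10.2]
width: 0.392
```

It's firmly down: the bottom is at about 60 mm, which is the sunk plate. I'll release and lift straight up.

Call:
{"fn": "servo_tool", "kwargs": {
  "targets": [
    [[1, 0, 0, 0, 0], [0.35, 0, 0, 0, 0], [0.35, 0, 0, 0, 0], [0.35, 0, 0, 0, 0]]
  ]
}}

```text
time: 24.52
tool_pos: [587.8, -61.2, 65.7]
tcp_rot: [0.108, 0.994, 0.003, -0.014]
force: [0.3, -0.4, 0.1]
width: 0.65
```

Call:
{"fn": "servo_tool", "kwargs": {
  "targets": [
    [[0.35, 0, 0, -0.02, 0], [0.35, 0, 0, -0.05, 0], [0.35, 0, 0, -0.1, 0], [0.35, 0, 0, -0.15, 0], [0.35, 0, 0, -0.15, 0], [0.35, 0, 0, -0.15, 0], [0.35, 0, 0, 0, 0]]
  ]
}}

```text
time: 25.4
tool_pos: [592.2, -62.7, 230.4]
tcp_rot: [0.108, 0.994, 0.003, -0.012]
force: [0.4, 0.4, -0.6]
width: 0.646
```

Call:
{"fn": "servo_tool", "kwargs": {
  "targets": [
    [[0.35, 0.15, -0.15, 0, 0], [0.35, 0.2, -0.15, 0, 0], [0.35, 0.15, -0.1, 0, 0], [0.35, 0, 0, 0, 0], [0.35, 0, 0, 0, 0]]
  ]
}}

```text
time: 26.02
tool_pos: [444.8, -135.0, 230.3]
tcp_rot: [0.107, 0.994, 0.003, -0.014]
force: [-0.4, -0.1, 0.6]
width: 0.652
```

```bash
python3 - <<'E'
from h import *
go(587.5,-61.3,66,77.8)
look('h1',[570,0,60],('side',),45,40,8)
look('h2',[570,0,60],('top',),45,40,8)
for n in('top','side'):cv2.imwrite(f'pics/{n}_end.png',load(n)['pixels'][:,:,::-1])
E
```

```text
t 26.02 p [ 444.8 -135.   230.3] F [-0.4  -0.06  0.6 ] w 0.652 yawY 77.7 zax [-0.0275  0.0094 -0.9996] j [-0.37 -0.25  1.55 -0.    1.87 -1.72]
d tool mm [-128.3  101.9  161. ] share [-0.5133  0.4078  0.6439] turn share -0.003
```

View pics/h1.png

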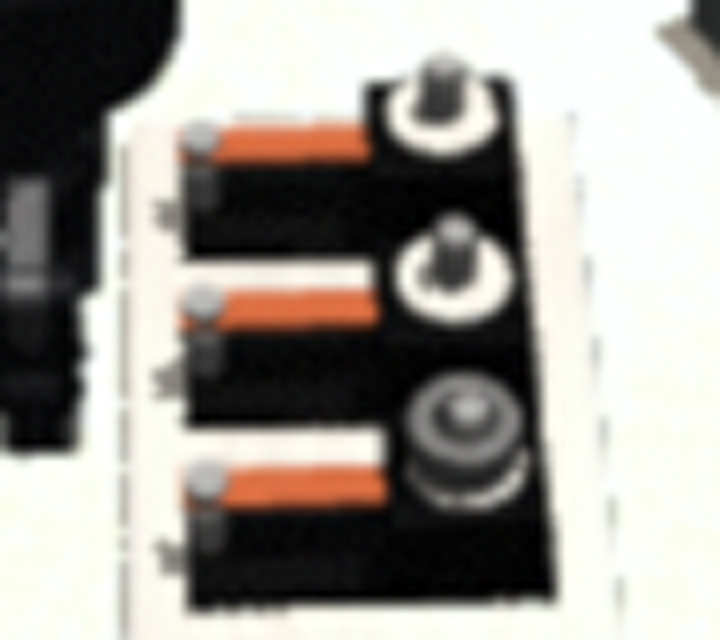

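View pics/h2.png

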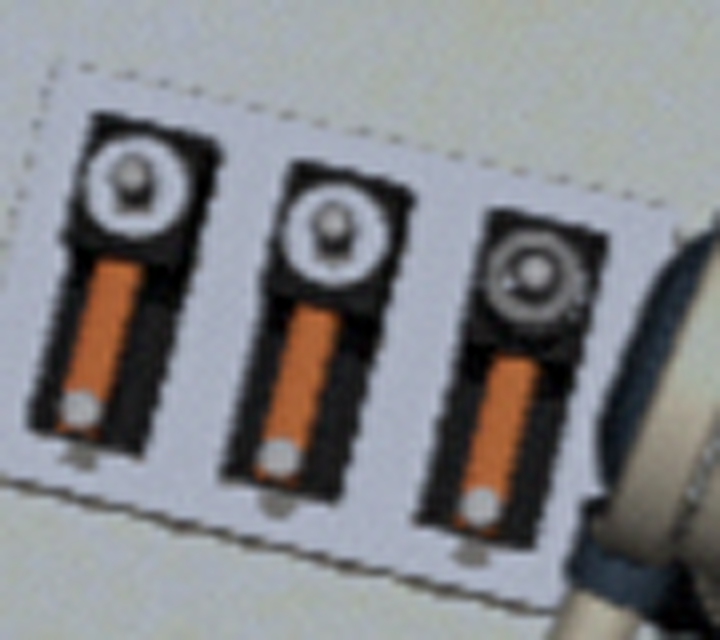

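View pics/side_end.png

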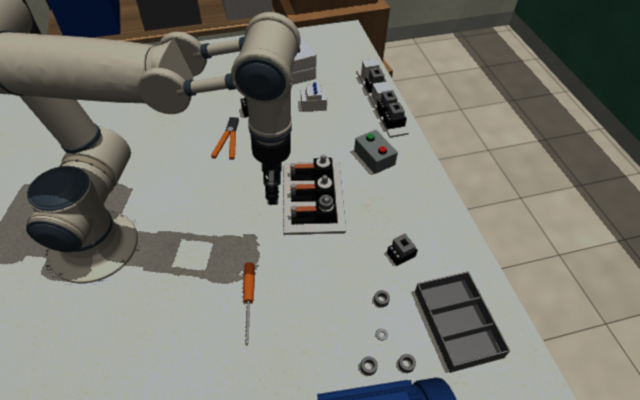

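The collar is on the right post and everything else is undisturbed. I'll check that it has sunk fully by measuring the height of its top (80 if seated, 83 if not).

```bash
python3 - <<'E'
from h import *
for n in('top','side'):
    im=load(n);
    for c,r,zz,name in(((587.5,-61.3),14.3,80,'collar'),((603.5,11.9),14,63,'ref plate M')):
        z=[]
        for a in np.linspace(0,6.28,60):
            u,v=proj(im,[c[0]+r*np.cos(a),c[1]+r*np.sin(a),zz]);z.append(dep(im,round(u),round(v))[2])
        print(n,name,np.median(z).round(1),np.percentile(z,[20,80]).round(1))
E
```

```text
top collar 81.4 [78.7 83.7]
top ref plate M 64.5 [60.3 66.9]
side collar 80.9 [79.5 81.9]
side ref plate M 64.1 [62.1 66.7]
```

Correcting for the reference plate, which reads about 1.3 mm high, the collar's top is at about 80 mm: fully seated. I'll hand in.

```bash
python3 -c "
from cell import robot
print(robot.hand_in())"
```

```text
the job is handed in; nothing more can be done
None
```

The right finger is the soft one. I put the grey collar over its post, let go, moved the arm clear and handed the job in at about 26 s.

**Pressing, left to right:** I held each pad on its stop for about half a second.

| Finger | Vertical force just before the stop | Highest vertical force on the stop | Finding |
|---|---|---|---|
| Left | about 6.7 N | about 14 N | sound |
| Middle | about 9.6 N | about 15 N | sound |
| Right | about 3–4 N | about 14 N | soft |

With the sideways drag the total was about 17 N at most, under the 20 N limit.

**Collar:** I took the full-height grey ring nearest the base. I lowered it over the right post until it was firm at about 10 N.

**Last checks:**
- **Seating:** the collar's top measures about 80 mm after correcting for the reference plate, as expected with the ring plate sunk.
- **Surroundings:** all three pads are back up. I saw nothing else moved in the final pictures, but the arm hid part of the view and I did not measure it.
- **Contact:** the robot was touching nothing at the end.

**What disagreed:**
- **Height reading:** the reported tool height was about 23 mm lower than the stated fingertip offset implies, so I set heights by touch. One such touch pressed the bench with about 19 N next to the collar.
- **Camera depth:** depth readings on the black fingers also disagreed with the touch heights.
- **Tilt:** the tool was about 1.7° off vertical while placing the collar, which the clearance took up.

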